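Stack the gel-casting trays with their combs

ROBOT

A 6-joint arm with a two-finger parallel gripper is mounted at the origin on the work surface. World frame = base frame: x ahead of the robot, y to its left, z up, the work surface at z = 0. Lengths are in m, angles in rad, forces in N, time in s.
With the tool pointing down it reaches from about 0.225 to 0.875 m from the base axis. Payload 3.4 kg.
Tool frame: the origin (TCP) lies midway between the tips of the shut fingers; the grasp point (between the pads) lies 19 mm behind it (manip.tcp_to_grasp is the distance from the TCP to the grasp point, in m); x points along the fingers, y is the direction in which the jaws open and shut, and the axes are right-handed (so a half turn about x gives the same grasp; the last joint's range is limited). The gripper opens to 85 mm and grips with 20 to 120 N. Pads are 22 mm wide; open, the fingers measure 114 mm over their backs; the gripper's body (76 mm by 85 mm) begins 54 mm behind the grasp point. The pads swing forward as they close: fully open they stand 13 mm farther back than shut.
Start: joints at [-1.407, 0.276, 1.505, -0, 1.361, -0.121], TCP at [0.162, -0.552, 0.231] pointing down, gripper open.
Joint ranges: [-2.89, 2.89], [-0.75, 2.08], [0.22, 2.7], [-1.18, 4.32], [0.11, 2.71], [-2.7, 2.7]. Speed limits (rad/s): [2.57, 2.57, 3.14, 3.14, 3.14, 3.14].

INTERFACE

Orientations are given as a unit quaternion [w, x, y, z].
In Python, from rig import readout, eyes, job, manip gives the robot as it stands. The module is installed in compiled form; this text tells all that it offers.
- The arm moves only by the tool carry_out, never from a script. Its argument "deltas" is one flat list of numbers, 7 for each row, row after row: the shift along the tool's x, y, z scaled (see below), then the turn, a rotation vector about the tool's x, y, z scaled (see below), then the opening, from -1 (shut) to 1 (fully open). In form: [dx, dy, dz, ax, ay, az, grip, dx, dy, dz, ax, ay, az, grip, ...]. A call has 1 to 10 rows; each row shifts and turns the commanded pose from where the row before left it, along the tool's axes as they then stand; what a row does not reach is not made up. The controller multiplies each number of a shift by 60 mm and each number of a turn by 4 degrees. A row lasts 1/8 s, in which the tool goes at most 62.5 mm and 10.7 degrees, less where a joint would pass 70% of its speed; a pose out of reach is approached as far as the arm can. A call with a number of a shift or a turn outside -1 to 1 is refused whole. A call with a gripper value outside its range is refused whole. The fingers move at their own pace and stop on an object; "newtons" is the grip in N (left out, the last holds). Time passes only in rows, so rows that do not move let the fingers close. It gives the time, the measured TCP pose, the force and the opening at its end, in the units of the state.
- readout.get_state(): the state, without advancing time (a new reading comes with each control period).
- eyes.get_image(name): name is "scene" or "top"; returns a dict with "color" (420x560x3 uint8, red, green, blue), "z_map" (420x560 float32, m along the optical axis (not along the pixel's ray), 0 where there is no reading), "mtx" (3x3 intrinsics, pixels), "origin" and "orientation" of the camera in the world. Camera axes: x right, y down, z forward; pixel columns grow to the right and rows downward; lengths in m; the calibration is good to about 2 mm. A picture is of the moment at which its call begins.
- job.sign_off(): hands the job in, once; it reports no verdict.
The state is a dict: "clock": time; "qpos": joint angles; "qd": joint speeds; "effort": joint torques, N m; "position": TCP position; "ee_rot": TCP orientation; "contact_force": force on the tool from outside, world axes, zero at the start; "moment": the same for the moment, N m; "width": finger opening in m.
Only numpy, scipy, OpenCV 4.12 (cv2) and the standard library are available. Lean on these libraries where they do the work, as an engineer would, in place of code of your own. Each camera call takes 0.05 s, during which the arm holds its last target.

TASK

Make up the stack of gel-casting trays for tomorrow's class: set one tray flat inside the steel carrier, then stack every other tray squarely above it, each resting level on two spacer sticks laid across the walls of the tray below, one near each end, so that it sits clear of the comb beneath. Every tray, the top one too, gets a comb lifted up off the hooks of the stand and seated across it in the notches halfway along its walls. Combs left over stay on their hooks, and the other things on the bench are left alone.

Things in the scene. Friction and masses are not known exactly. Their poses are not given: they have to be found in the camera images.
- trayA_mid (a point): gel-casting tray of clear acrylic, 130 mm long (its x), 62 mm wide (its y), 24 mm high (its z): a 4 mm floor between two upright 5 mm side walls, both ends open. Halfway along, the top of each wall has a notch 22 mm wide and 4 mm deep for a comb. The point is the tray's centre, 12 mm above its underside. 60 to 100 g
- trayB_mid (a point): gel-casting tray of clear acrylic, 130 mm long (its x), 62 mm wide (its y), 24 mm high (its z): a 4 mm floor between two upright 5 mm side walls, both ends open. Halfway along, the top of each wall has a notch 22 mm wide and 4 mm deep for a comb. The point is the tray's centre, 12 mm above its underside. 60 to 100 g; may be absent
- trayC_mid (a point): gel-casting tray of clear acrylic, 130 mm long (its x), 62 mm wide (its y), 24 mm high (its z): a 4 mm floor between two upright 5 mm side walls, both ends open. Halfway along, the top of each wall has a notch 22 mm wide and 4 mm deep for a comb. The point is the tray's centre, 12 mm above its underside. 60 to 100 g; may be absent
- stick1_mid (a point): white plastic spacer stick, 110 mm long (its x), 14 mm by 14 mm in section; the point is its centre. 30 g
- stick2_mid (a point): white plastic spacer stick, 110 mm long (its x), 14 mm by 14 mm in section; the point is its centre. 30 g
- stick3_mid (a point): white plastic spacer stick, 110 mm long (its x), 14 mm by 14 mm in section; the point is its centre. 30 g
- stick4_mid (a point): white plastic spacer stick, 110 mm long (its x), 14 mm by 14 mm in section; the point is its centre. 30 g
- comb1_bar (a point): black gel comb: a bar 76 mm long (its y), 12 mm wide (x), 12 mm high (z), with a toothed blade 4 mm thick, 40 mm wide reaching 13 mm below its middle; the point is the bar's centre. Hangs at first by the bar ends on two hooks. Seated, the bar lies across a tray in both notches, its centre 14 mm above the tray's centre point, its top 8 mm above the walls. 25 g
- comb2_bar (a point): black gel comb: a bar 76 mm long (its y), 12 mm wide (x), 12 mm high (z), with a toothed blade 4 mm thick, 40 mm wide reaching 13 mm below its middle; the point is the bar's centre. Hangs at first by the bar ends on two hooks. Seated, the bar lies across a tray in both notches, its centre 14 mm above the tray's centre point, its top 8 mm above the walls. 25 g
- comb3_bar (a point): black gel comb: a bar 76 mm long (its y), 12 mm wide (x), 12 mm high (z), with a toothed blade 4 mm thick, 40 mm wide reaching 13 mm below its middle; the point is the bar's centre. Hangs at first by the bar ends on two hooks. Seated, the bar lies across a tray in both notches, its centre 14 mm above the tray's centre point, its top 8 mm above the walls. 25 g
- carrier_floor (a point): centre of the top of the floor of the steel carrier, a shallow sheet-metal tray fixed to the bench, 230 mm long (its x), 170 mm wide (its y); floor 3 mm thick, rim 12 mm above the bench
- stand_middle (a point): comb stand, fixed: white base 310 x 100 mm, a wire rail 100 mm up with three pairs of upturned hooks 95 mm apart along it (its y), the two hooks of a pair 60 mm apart. Hook tips stand up 14 mm on the robot's side, so a comb must rise 15 mm to come off. The point: where the middle comb's bar centre hangs, 50 mm before the rail (its -x faces the robot)
- vial: amber sample vial, 30 mm across, 55 mm tall, standing; leave alone
- pen: marker pen lying on the bench, 135 mm long, 12 mm thick; leave alone
- beaker: glass beaker, 54 mm across, 58 mm tall; leave alone
- tipbox: pink pipette-tip box, 85 mm by 125 mm, 58 mm tall; leave alone
There are look-alikes about, which are no part of the job. What is shaped like the part that bears trayA_mid but black is not meant.

How it is judged:
By the outcome, as a careful person would: the job done as asked, in the order asked, and still so for the second after the job is handed in, with the robot touching nothing.
Of trayB, trayC only 1 to 2 are there at a start; the rules pass over those that are not, and their reading is None.
At some moment in a run one of trayA, trayB, trayC, stick1, stick2, stick3, stick4 may be knocked a few centimetres aside while the robot is not near it.
It also fails if it takes over 210 s, if anything falls off the work surface, if the arm or the gripper's body presses on something with over 40 N, if the wrist force passes 120 N, or if a joint passes its speed limit or range.

## Working session

There is one attempt and no reset: what is moved stays moved. The work goes in short steps, Python scripts to look and compute and a tool call to move; the robot and the scene stay as the last step left them, time stands still between calls to the robot, and variables do not carry over. Pictures are saved under pics/ and viewed, and the job is handed in when it is done.

Besides the shell and the picture viewer there is one more tool, called after "Emit:" as name(argument=value, ...) on one line, values as JSON. carry_out: Moves the arm, as the interface text tells. Its arguments: {"type":"object","properties":{"deltas":{"type":"array"},"newtons":{"type":"number"}},"required":["deltas"]}

```bash
mkdir -p pics; ls
python3 - <<'E'
from rig import readout, eyes, job, manip
import cv2,numpy as np
print(readout.get_state()); print([a for a in dir(manip) if a[0]!='_'])
for n in ("scene","top"):
    d=eyes.get_image(n); cv2.imwrite(f"pics/{n}0.png",d["color"][:,:,::-1]); np.savez(f"{n}0.npz",**d)
    print(n,d["mtx"],d["origin"],d["orientation"])
E
```

```text
pics
{'clock': 0.0, 'qpos': array([-1.40702908e+00,  2.76610160e-01,  1.50614243e+00, -5.00911010e-05,
        1.36069301e+00, -1.21012367e-01]), 'qd': array([-9.01518344e-05,  2.83657022e-03, -1.73296737e-03,  5.77690312e-04,
       -1.84555340e-03,  3.68925452e-04]), 'effort': array([ 1.64045182e-04, -4.16766572e+01, -2.45802712e+01, -3.77237177e-05,
        1.11554601e-02,  1.17246466e-05]), 'position': array([ 0.16142734, -0.55132123,  0.23042736]), 'ee_rot': array([-0.09969395, -0.6999185 , -0.10100314,  0.69998113]), 'contact_force': array([ 0.9682573 , -0.23287426, -0.06816353]), 'moment': array([-0.0083426 ,  0.01172156,  0.03763834]), 'width': 0.08516737047551497}
['MotionError', 'tcp_to_grasp']
scene [[415.75153716   0.         278.71543525]
 [  0.         415.75153716 206.61452154]
 [  0.           0.           1.        ]] [1.165734   0.49944859 0.76860166] [-0.18069123  0.37725246  0.82253861 -0.38530701]
top [[397.62997558   0.         281.02328146]
 [  0.         397.62997558 210.04027739]
 [  0.           0.           1.        ]] [ 0.36845045 -0.00816422  1.3198795 ] [-0.04277745  0.71243278 -0.69757818  0.06320055]
```

View pics/scene0.png

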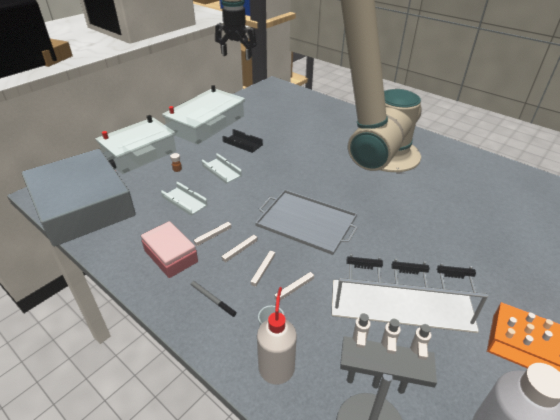

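View pics/top0.png

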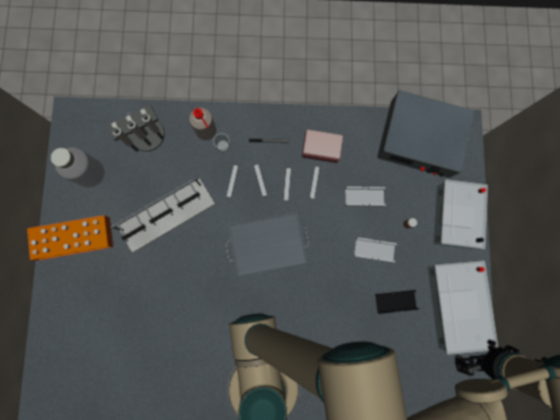

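Two clear trays (top ~(365,196), (375,250)), the black decoy at (397,301), four sticks at (232–315,182), carrier at (267,244), stand with three combs at (165,215). Zooming in.

```bash
cat > h.py <<'E'
import numpy as np,cv2
from scipy.spatial.transform import Rotation as R
from rig import readout, eyes, job, manip
def q2R(q): return R.from_quat([q[1],q[2],q[3],q[0]]).as_matrix()
def get(n): return eyes.get_image(n)
def ray(d,u,v):
    K=d["mtx"]; return q2R(d["orientation"])@np.array([(u-K[0,2])/K[0,0],(v-K[1,2])/K[1,1],1.0])
def onplane(d,u,v,z):
    r=ray(d,u,v); o=d["origin"]; return o+r*(z-o[2])/r[2]
def proj(d,p):
    c=q2R(d["orientation"]).T@(np.asarray(p)-d["origin"]); K=d["mtx"]
    return K[0,0]*c[0]/c[2]+K[0,2],K[1,1]*c[1]/c[2]+K[1,2]
def cloud(d):
    z=d["z_map"]; h,w=z.shape; u,v=np.meshgrid(np.arange(w),np.arange(h)); K=d["mtx"]
    P=np.stack([(u-K[0,2])/K[0,0]*z,(v-K[1,2])/K[1,1]*z,z],-1)
    return P@q2R(d["orientation"]).T+d["origin"]
def crop(d,x0,y0,x1,y1,s,name):
    c=d["color"][y0:y1,x0:x1,::-1]; cv2.imwrite("pics/"+name,cv2.resize(c,None,fx=s,fy=s,interpolation=cv2.INTER_CUBIC))
E
python3 - <<'E'
from h import *
d=dict(np.load("top0.npz")); 
crop(d,220,150,420,290,4,"t_c.png"); crop(d,100,160,230,260,6,"t_s.png")
P=cloud(d)
for (u,v) in [(267,244),(365,196),(375,250),(397,301),(232,182),(260,180),(287,184),(314,182),(160,222),(133,231),(161,214),(188,199),(330,250)]:
    print(u,v,P[v,u].round(4), onplane(d,u,v,0).round(3))
s=dict(np.load("scene0.npz")); crop(s,90,130,360,310,3,"s_c.png"); crop(s,320,240,500,340,4,"s_s.png")
E
```

```text
267 244 [ 4.535e-01 -2.000e-04  7.000e-04] [ 0.454 -0.     0.   ]
365 196 [ 0.6222 -0.3277  0.0058] [ 0.623 -0.329  0.   ]
375 250 [ 0.4408 -0.359   0.0047] [ 0.441 -0.36  -0.   ]
397 301 [ 0.2759 -0.4309 -0.0025] [ 0.276 -0.43   0.   ]
232 182 [0.6571 0.1216 0.0148] [0.66  0.123 0.   ]
260 180 [0.6671 0.0284 0.0116] [0.67  0.029 0.   ]
287 184 [ 0.6556 -0.0626  0.0122] [ 0.658 -0.063  0.   ]
314 182 [ 0.6649 -0.1537  0.0115] [ 0.668 -0.155  0.   ]
160 222 [0.5182 0.3539 0.0065] [0.519 0.356 0.   ]
133 231 [0.4774 0.4048 0.109 ] [0.487 0.442 0.   ]
161 214 [0.5301 0.322  0.117 ] [0.546 0.354 0.   ]
188 199 [0.5781 0.2433 0.1169] [0.599 0.268 0.   ]
330 250 [ 0.4378 -0.2091  0.0039] [ 0.438 -0.21   0.   ]
```

View pics/t_c.png

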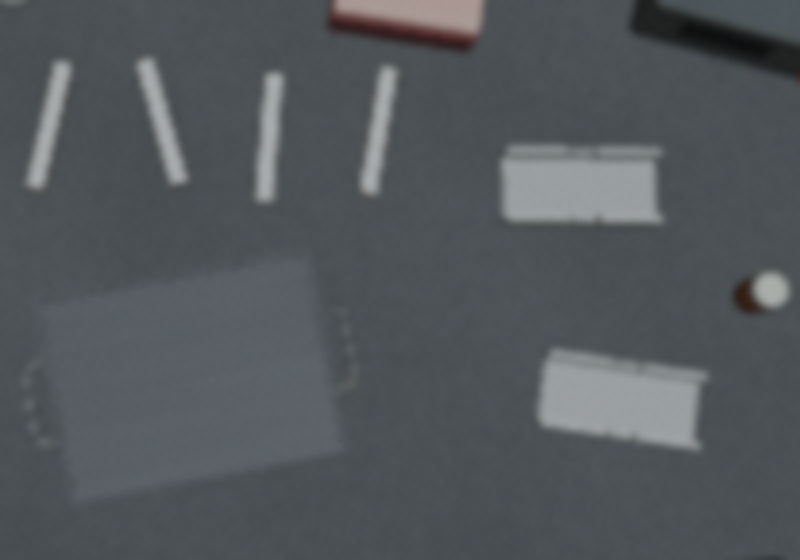

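View pics/t_s.png

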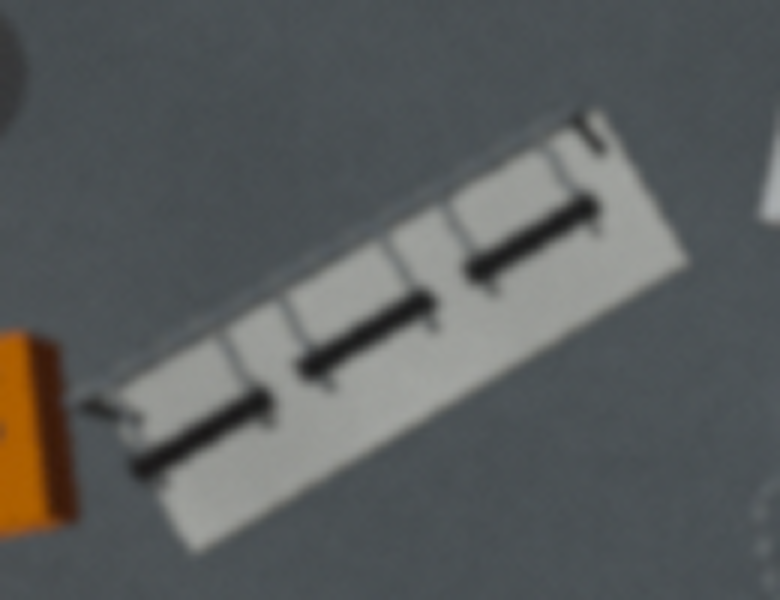

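View pics/s_s.png

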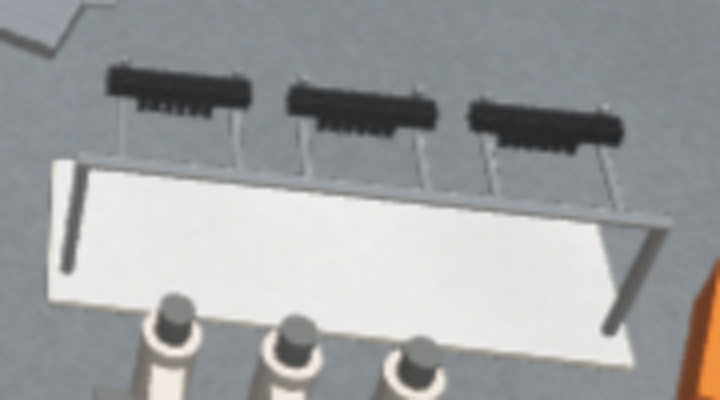

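View pics/s_c.png

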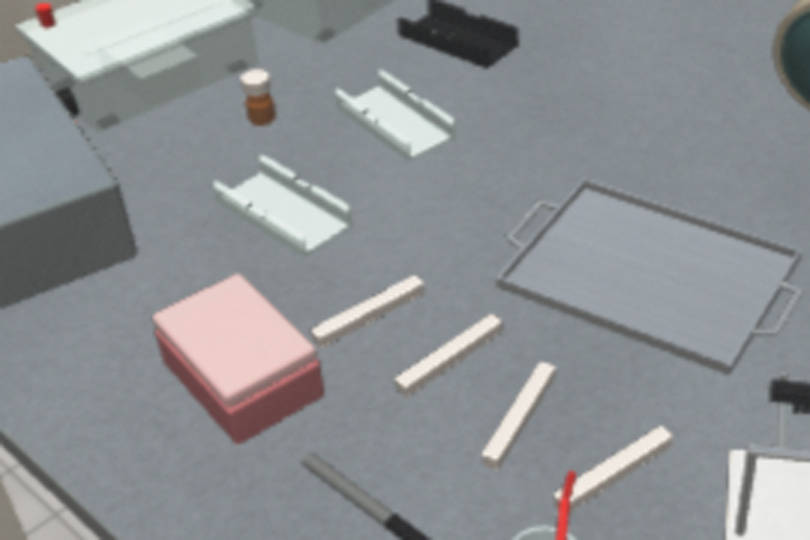

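The top view shows 4 sticks, 2 clear trays with notches clear at mid-wall, carrier corners near (231,227),(297,214),(306,262),(239,275), combs at (133,232),(161,215),(188,200). So the stack has two trays. Now I'll measure.

```bash
cat >> h.py <<'E'
def boxfit(d,pts,H,z0=0.0,pri=None):
    """centre & yaw of long axis of a box of height H from contour pixels"""
    p0=np.array([onplane(d,u,v,z0)[:2] for u,v in pts]); p1=np.array([onplane(d,u,v,z0+H)[:2] for u,v in pts])
    rect=cv2.minAreaRect(p1.astype(np.float32)*1000)
    b=cv2.boxPoints(rect); e=[b[1]-b[0],b[2]-b[1]]; e=max(e,key=np.linalg.norm); yaw=np.arctan2(e[1],e[0])
    if yaw>np.pi/2: yaw-=np.pi
    if yaw<=-np.pi/2: yaw+=np.pi
    o=d["origin"][:2]; c=[];L=[]
    for a in (yaw,yaw+np.pi/2):
        n=np.array([np.cos(a),np.sin(a)]); s1=p1@n; s0=p0@n; co=o@n
        # far-from-camera side set by top edge, near side by bottom edge when it is beyond the camera
        hi=max(s1) if max(s1)>co else max(s0)
        lo=min(s1) if min(s1)<co else min(s0)
        c.append((hi+lo)/2); L.append(hi-lo)
    n=np.array([np.cos(yaw),np.sin(yaw)]); m=np.array([-n[1],n[0]])
    return n*c[0]+m*c[1],yaw,L
def blobs(d,lo=120,roi=(220,150,400,275),amin=80):
    x0,y0,x1,y1=roi
    g=d["color"][y0:y1,x0:x1].astype(int); m=((g.min(2)>lo)&(g.max(2)-g.min(2)<40)).astype(np.uint8)
    cs,_=cv2.findContours(m,cv2.RETR_EXTERNAL,cv2.CHAIN_APPROX_NONE)
    return [c[:,0,:]+[x0,y0] for c in cs if cv2.contourArea(c)>amin]
def items(d):
    out=[]
    for c in blobs(d):
        a=cv2.contourArea(c.reshape(-1,1,2)); H=.024 if a>400 else .014
        p,y,L=boxfit(d,c,H); out.append((H,p,y,L))
        print("tray" if a>400 else "stick",a,"c",p.round(4),"yaw",round(np.degrees(y),1),"L",np.round(L,4), "px",c.mean(0).round(0))
    return out
def pos():
    s=readout.get_state(); M=q2R(s["ee_rot"]); return s,M
E
python3 - <<'E'
from h import *
d=dict(np.load("top0.npz")); s=dict(np.load("scene0.npz"))
print(d["color"][196,365],d["color"][182,232],d["color"][244,267],d["color"][180,245],d["color"][250,330])
items(d)
c=[onplane(d,u,v,.012) for u,v in [(231.2,227),(297,214.5),(305.7,262.5),(239.5,275)]]
c=np.array(c)[:,:2]; print("carrier",c.mean(0),[np.linalg.norm(c[i]-c[i-1]).round(3) for i in range(4)],np.degrees(np.arctan2(*(c[0]-c[1])[::-1])), np.degrees(np.arctan2(*(c[3]-c[2])[::-1])))
# combs: dark
for nm,im,roi in (("top",d,(115,180,210,250)),("scene",s,(335,250,485,285))):
    x0,y0,x1,y1=roi; g=im["color"][y0:y1,x0:x1].max(2); m=(g<60).astype(np.uint8)
    for q in cv2.findContours(m,cv2.RETR_EXTERNAL,cv2.CHAIN_APPROX_NONE)[0]:
        if cv2.contourArea(q)>20:
            r=cv2.minAreaRect(q); print(nm,np.round(r[0],1)+[x0,y0],np.round(r[1],1),round(r[2],1),cv2.contourArea(q))
E
```

```text
[155 159 161] [162 166 166] [ 89  95 100] [74 80 82] [76 82 85]
tray 678.0 c [ 0.4425 -0.3549] yaw 82.2 L [0.1248 0.0611] px [375. 250.]
tray 565.5 c [ 0.6215 -0.3255] yaw 89.8 L [0.1227 0.0549] px [364. 196.]
stick 112.5 c [ 0.6584 -0.062 ] yaw -3.6 L [0.105  0.0151] px [287. 184.]
stick 105.5 c [ 0.6662 -0.1545] yaw -8.9 L [0.1034 0.0139] px [314. 182.]
stick 105.0 c [0.6681 0.0287] yaw 16.7 L [0.1056 0.0141] px [260. 180.]
stick 107.0 c [0.6638 0.1231] yaw -10.6 L [0.1062 0.0129] px [232. 181.]
stick 148.5 c [ 0.7663 -0.1793] yaw -88.4 L [0.1186 0.0206] px [323. 152.]
carrier [ 0.45123811 -0.00514236] [np.float64(0.159), np.float64(0.221), np.float64(0.161), np.float64(0.219)] 102.13761387864834 101.6706304454702
top [132.9 232.3] [ 4.1 25.5] 61.2 58.0
top [160.4 215.4] [ 3.1 23.7] 59.5 48.5
top [188.  199.5] [ 3.1 22.8] 59.5 47.0
scene [455.9 272.1] [36.6  9.2] 5.7 238.5
scene [409.9 267.9] [36.3  8.7] 5.9 218.0
scene [364.4 262.9] [33.6  8.8] 6.1 195.0
```

```bash
sed -i 's/lo=120/lo=108/' h.py
cat >> h.py <<'E'
def plan(wps,g,maxs=.85,state=None):
    """wps: list of (xyz,jaw_deg or None). prints flat rows, tool-down"""
    s,M=pos(); p=s["position"].copy(); rows=[]
    if state is not None: p,M=state
    for xyz,jaw in wps:
        xyz=np.array(xyz,float)
        if jaw is None: yv=M[:,1]*[1,1,0]; yv/=np.linalg.norm(yv)
        else:
            yv=np.array([np.cos(np.radians(jaw)),np.sin(np.radians(jaw)),0])
            if yv@M[:,1]<0: yv=-yv
        xv=np.array([0,0,-1.]); T=np.stack([xv,yv,np.cross(xv,yv)],1)
        ang=np.degrees(R.from_matrix(M.T@T).magnitude()); dist=np.linalg.norm(xyz-p)
        n=max(1,int(np.ceil(max(ang/4/.98,dist/.06/maxs))))
        for i in range(n):
            k=n-i
            rv=R.from_matrix(M.T@T).as_rotvec()*180/np.pi/4/k
            sh=M.T@(xyz-p)/.06/k
            sh=np.round(sh,2) if k>1 else np.round(sh,3); rv=np.round(rv,2)
            p=p+M@sh*.06; M=M@R.from_rotvec(rv*4*np.pi/180).as_matrix()
            rows.append([*(float(a)+0. for a in sh),*(float(a)+0. for a in rv),g])
    for i in range(0,len(rows),10):
        print("["+", ".join(", ".join(f"{a:g}" for a in r) for r in rows[i:i+10])+"]")
    print(len(rows),"rows; end",p.round(4))
    return p,M
E
python3 - <<'E'
from h import *
d=get("top")
for i in items(d): pass
s,M=pos(); print(M.round(3))
plan([((.4425,-.355,.12),-7.8)],1)
E
```

```text
tray 726.5 c [ 0.4427 -0.356 ] yaw 82.5 L [0.1295 0.0637] px [375. 249.]
tray 672.0 c [ 0.6225 -0.3248] yaw -88.6 L [0.129  0.0605] px [365. 196.]
stick 126.0 c [ 0.6568 -0.0619] yaw -3.7 L [0.1081 0.0164] px [287. 184.]
stick 124.5 c [ 0.6659 -0.1549] yaw -9.2 L [0.1096 0.0156] px [314. 182.]
stick 124.5 c [0.6638 0.1229] yaw -10.3 L [0.1075 0.0146] px [232. 181.]
stick 124.5 c [0.6693 0.029 ] yaw 16.7 L [0.1081 0.0159] px [260. 180.]
stick 162.5 c [ 0.7664 -0.1811] yaw -88.4 L [0.122  0.0206] px [323. 152.]
[[-0.     0.281 -0.96 ]
 [ 0.001 -0.96  -0.281]
 [-1.    -0.001 -0.   ]]
[0.11, -0.11, -0.32, -0.97, 0, 0, 1, 0.11, -0.09, -0.32, -0.97, 0, 0, 1, 0.11, -0.06, -0.33, -0.97, 0, 0, 1, 0.11, -0.04, -0.33, -0.97, 0, 0, 1, 0.11, -0.02, -0.34, -0.97, 0, 0, 1, 0.11, 0.01, -0.34, -0.97, 0, 0, 1, 0.11, 0.03, -0.33, -0.97, 0, 0, 1, 0.11, 0.05, -0.33, -0.97, 0, 0, 1, 0.11, 0.07, -0.33, -0.97, 0, 0, 1, 0.11, 0.09, -0.32, -0.97, 0, 0, 1]
[0.11, 0.12, -0.32, -0.97, 0, 0, 1, 0.11, 0.14, -0.31, -0.97, 0, 0, 1, 0.11, 0.16, -0.3, -0.97, 0, 0, 1, 0.1, 0.18, -0.28, -0.97, 0, 0, 1, 0.11, 0.19, -0.27, -0.96, -0.01, 0, 1, 0.1, 0.21, -0.26, -0.97, 0, 0, 1, 0.107, 0.234, -0.247, -0.96, -0.01, 0.01, 1]
17 rows; end [ 0.4425 -0.355   0.12  ]
```

Emit:
carry_out(deltas=[0.11,-0.11,-0.32,-0.97,0,0,1,0.11,-0.09,-0.32,-0.97,0,0,1,0.11,-0.06,-0.33,-0.97,0,0,1,0.11,-0.04,-0.33,-0.97,0,0,1,0.11,-0.02,-0.34,-0.97,0,0,1,0.11,0.01,-0.34,-0.97,0,0,1,0.11,0.03,-0.33,-0.97,0,0,1,0.11,0.05,-0.33,-0.97,0,0,1,0.11,0.07,-0.33,-0.97,0,0,1,0.11,0.09,-0.32,-0.97,0,0,1])

```text
clock: 1.4
position: [0.3275, -0.4357, 0.1649]
ee_rot: [-0.329, -0.626, -0.329, 0.626]
contact_force: [0.4, -0.6, -0.1]
width: 0.0854
```

Emit:
carry_out(deltas=[0.11,0.12,-0.32,-0.97,0,0,1,0.11,0.14,-0.31,-0.97,0,0,1,0.11,0.16,-0.3,-0.97,0,0,1,0.1,0.18,-0.28,-0.97,0,0,1,0.11,0.19,-0.27,-0.96,-0.01,0,1,0.1,0.21,-0.26,-0.97,0,0,1,0.107,0.234,-0.247,-0.96,-0.01,0.01,1])

```text
clock: 2.28
position: [0.4437, -0.3549, 0.1201]
ee_rot: [-0.467, -0.532, -0.465, 0.532]
contact_force: [-0.9, 0.9, -0.7]
width: 0.0854
```

Run:
```python
from h import *
s,M=pos(); print(s["clock"],s["position"],M.round(3)[:,1])
plan([((.4425,-.3555,.03),-7.8),((.4425,-.3555,.000),-7.8)],1)
d=get("scene"); crop(d,90,20,360,200,3,"a1.png")
```

```text
2.275 [ 0.44373818 -0.35485227  0.12008688] [ 0.991 -0.131  0.001]
[0.75, -0.01, 0.01, 0.03, 0.01, -0.01, 1, 0.751, -0.01, 0.002, 0.03, 0.01, 0, 1, 0.5, 0, -0.001, 0, 0, 0, 1]
3 rows; end [ 0.4425 -0.3555  0.    ]
```

View pics/a1.png

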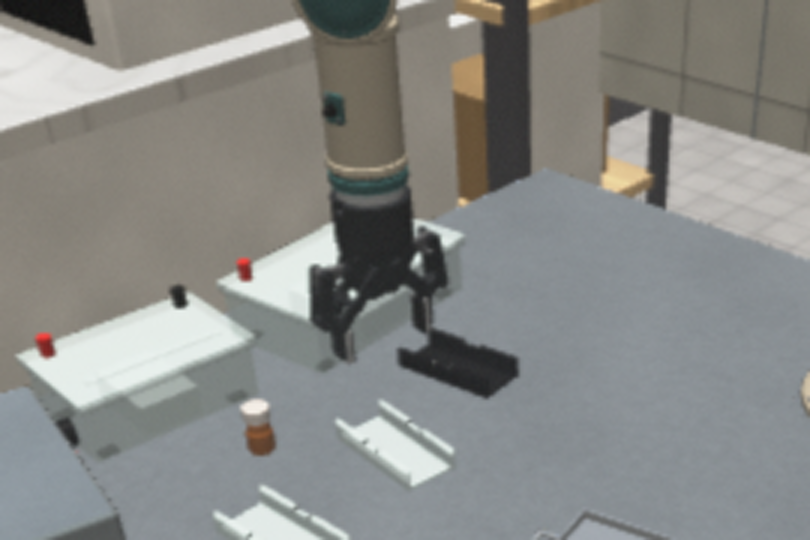

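The gripper (tips crop (343,355),(423,325)) hangs above the near tray (crop (395,440)). Descending and gripping.

Emit:
carry_out(deltas=[0.75,-0.01,0.01,0.03,0.01,-0.01,1,0.751,-0.01,0.002,0.03,0.01,0,1,0.35,0,-0.001,0,0,0,1,0,0,0,0,0,0,1])

```text
clock: 2.82
position: [0.4404, -0.3551, 0.0077]
ee_rot: [-0.462, -0.533, -0.465, 0.534]
contact_force: [0.9, -1.2, -0.2]
width: 0.0855
```

Emit:
carry_out(deltas=[0.1,0,0,0,0,0,0.3,0,0,0,0,0,0,0.1,0,0,0,0,0,0,0.1,0,0,0,0,0,0,0.1,0,0,0,0,0,0,0.1,0,0,0,0,0,0,0.1], newtons=30)

```text
clock: 3.58
position: [0.4415, -0.3564, 0.004]
ee_rot: [-0.464, -0.534, -0.463, 0.534]
contact_force: [-0.7, 0.3, 5.0]
width: 0.0609
```

Emit:
carry_out(deltas=[-0.1,0,0,0,0,0,-0.2,-0.4,0,0,0,0,0,-0.2,-0.7,0,0,0,0,0,-0.2,-0.5,0,0,0,0,0,-0.2,0,0,0,0,0,0,-0.2])

```text
clock: 4.2
position: [0.4426, -0.3575, 0.1078]
ee_rot: [0.466, 0.534, 0.462, -0.534]
contact_force: [0.3, -0.7, -1.2]
width: 0.0611
```

Run:
```python
from h import *
s,M=pos(); print(s["clock"],s["position"],M.round(3)[:,1],s["contact_force"],s["width"])
d=get("scene"); crop(d,90,50,360,230,3,"a2.png")
st=plan([((.451,-.005,.06),11.9)],-.2)
```

```text
4.2 [ 0.44261568 -0.35746659  0.10781055] [ 0.99  -0.14   0.004] [ 0.29345113 -0.67352644 -1.16250456] 0.0610996457364828
[0.11, -0.09, -0.83, -0.71, 0, 0, -0.2, 0.11, -0.05, -0.84, -0.71, 0, 0, -0.2, 0.11, -0.01, -0.84, -0.71, 0, 0, -0.2, 0.11, 0.03, -0.84, -0.71, 0.01, 0, -0.2, 0.11, 0.07, -0.83, -0.72, 0, 0, -0.2, 0.11, 0.11, -0.83, -0.71, 0.01, -0.01, -0.2, 0.102, 0.144, -0.82, -0.72, 0, 0, -0.2]
7 rows; end [ 0.451 -0.005  0.06 ]
```

View pics/a2.png

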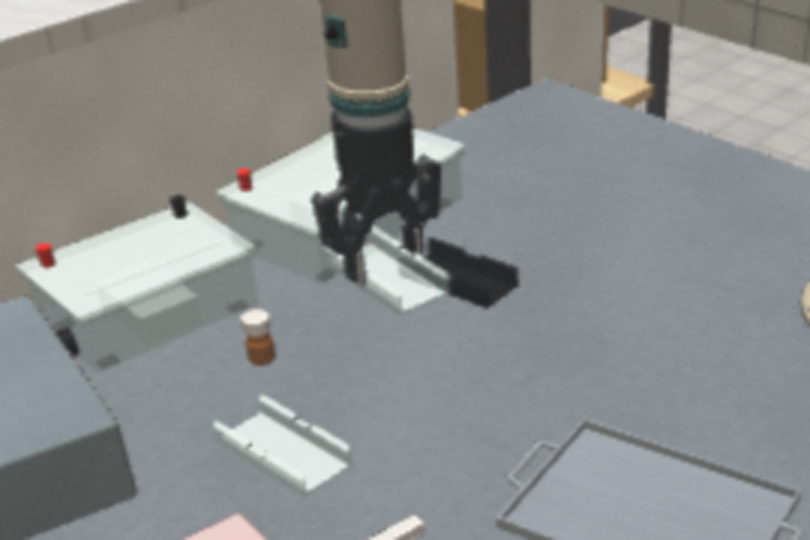

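Tray is held level. Moving it to the carrier.

Emit:
carry_out(deltas=[0.11,-0.09,-0.83,-0.71,0,0,-0.2,0.11,-0.05,-0.84,-0.71,0,0,-0.2,0.11,-0.01,-0.84,-0.71,0,0,-0.2,0.11,0.03,-0.84,-0.71,0.01,0,-0.2,0.11,0.07,-0.83,-0.72,0,0,-0.2,0.11,0.11,-0.83,-0.71,0.01,-0.01,-0.2,0.102,0.144,-0.82,-0.72,0,0,-0.2,0,0,0,0,0,0,-0.2])

```text
clock: 5.25
position: [0.448, -0.0016, 0.0578]
ee_rot: [0.548, 0.443, 0.553, -0.445]
contact_force: [-0.5, -0.8, -0.6]
width: 0.0612
```

Run:
```python
from h import *
s,M=pos(); print(s["clock"],s["position"],M.round(3)[:,1],s["contact_force"],s["width"])
st=plan([((.451,-.005,.03),11.9),((.451,-.005,.01),11.9)],-.2)
d=get("scene"); crop(d,230,90,410,260,3,"a3.png")
```

```text
5.25 [ 0.44802376 -0.00155038  0.05783178] [ 0.977  0.211 -0.006] [-0.48696258 -0.82425396 -0.63514672] 0.06117678966980456
[0.463, 0.039, 0.069, 0.08, -0.06, 0.08, -0.2, 0.334, 0, -0.001, 0, 0, 0, -0.2]
2 rows; end [ 0.451 -0.005  0.01 ]
```

View pics/a3.png

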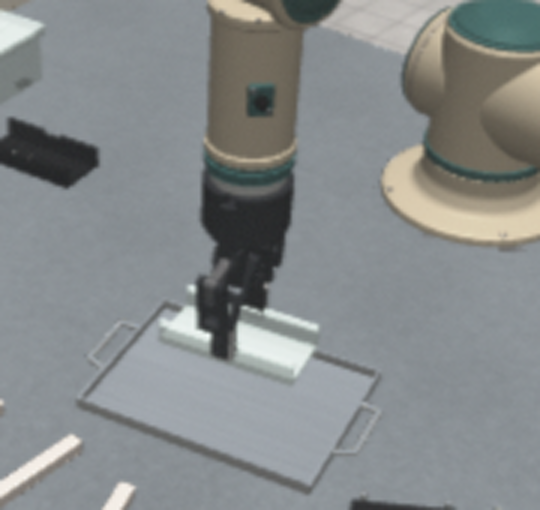

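Emit:
carry_out(deltas=[0.463,0.039,0.069,0.08,-0.06,0.08,-0.2,0.25,0,0,0,0,0,-0.2,0.11,0,0,0,0,0,-0.2,0,0,0,0,0,0,-0.2])

```text
clock: 5.8
position: [0.4536, -0.0091, 0.0099]
ee_rot: [0.549, 0.448, 0.546, -0.447]
contact_force: [0.5, -0.8, -1.0]
width: 0.0612
```

Run:
```python
from h import *
for i in range(3):
  s,M=pos(); print(s["clock"],s["position"],M.round(3)[:,1],s["contact_force"],s["width"])
```

```text
5.8 [ 0.45363367 -0.00907923  0.00992364] [0.98  0.2   0.004] [ 0.45944519 -0.82128995 -0.9546993 ] 0.06117063940426679
5.8 [ 0.45363367 -0.00907923  0.00992364] [0.98  0.2   0.004] [ 0.45944519 -0.82128995 -0.9546993 ] 0.06117063940426679
5.8 [ 0.45363367 -0.00907923  0.00992364] [0.98  0.2   0.004] [ 0.45944519 -0.82128995 -0.9546993 ] 0.06117063940426679
```

Emit:
carry_out(deltas=[0.04,0,0,0,0,0,-0.2,0,0,0,0,0,0,-0.2,0,0,0,0,0,0,-0.2])

```text
clock: 6.18
position: [0.4541, -0.0083, 0.0083]
ee_rot: [0.55, 0.448, 0.546, -0.446]
contact_force: [-0.4, -0.5, -0.6]
width: 0.0612
```

Emit:
carry_out(deltas=[0,0,0,0,0,0,-0.2])

```text
clock: 6.3
position: [0.4541, -0.0083, 0.0083]
ee_rot: [0.55, 0.448, 0.546, -0.446]
contact_force: [-0.5, 0.0, -0.2]
width: 0.0609
```

Emit:
carry_out(deltas=[0.03,0,0,0,0,0,-0.2,0,0,0,0,0,0,-0.2,0,0,0,0,0,0,-0.2])

```text
clock: 6.68
position: [0.4542, -0.0083, 0.0071]
ee_rot: [0.55, 0.448, 0.546, -0.446]
contact_force: [-1.3, 0.3, 8.8]
width: 0.0612
```

Contact (8.8 N). Release.

Emit:
carry_out(deltas=[-0.01,0,0,0,0,0,1,0,0,0,0,0,0,1,0,0,0,0,0,0,1,-0.3,0,0,0,0,0,1,-0.8,0,0,0,0,0,1,-0.8,0,0,0,0,0,1,-0.8,0,0,0,0,0,0,-0.5,0,0,0,0,0,-0.35])

```text
clock: 7.68
position: [0.4536, -0.0081, 0.2012]
ee_rot: [0.551, 0.448, 0.545, -0.446]
contact_force: [0.7, -1.3, -0.4]
width: 0.0524
```

Run:
```python
from h import *
d=get("top"); s=get("scene"); items(d)
crop(d,90,150,340,290,3,"b1.png"); crop(s,240,160,480,290,3,"b2.png")
for (u,v) in [(132.9,232.3),(160.4,215.4),(188,199.5)]: print(onplane(d,u,v,.117).round(4))
for nm,im,roi in (("top",d,(115,180,210,250)),("scene",s,(335,250,485,285))):
    x0,y0,x1,y1=roi; g=im["color"][y0:y1,x0:x1].max(2); m=(g<60).astype(np.uint8)
    for q in cv2.findContours(m,cv2.RETR_EXTERNAL,cv2.CHAIN_APPROX_NONE)[0]:
        if cv2.contourArea(q)>20:
            r=cv2.minAreaRect(q); c=np.array(r[0])+[x0,y0]; bp=cv2.boxPoints(r)+[x0,y0]
            print(nm,c.round(1)); 
            if nm=="top":
                w=[onplane(d,u,v,.117)[:2] for u,v in bp]; 
                e=max(w[1]-w[0],w[2]-w[1],key=np.linalg.norm); cc=onplane(d,*c,.117)
                print(cc.round(4),np.degrees(np.arctan2(e[1],e[0])).round(1),np.linalg.norm(e).round(3),"in scene",np.round(proj(s,cc),1),np.round(proj(s,cc-[0,0,.012]),1))
st,M=pos();print(st["clock"],st["position"])
```

```text
stick 126.0 c [0.4335 0.0283] yaw -78.6 L [0.0534 0.0397] px [257. 251.]
stick 306.0 c [ 0.5139 -0.0054] yaw 79.2 L [0.1289 0.0316] px [269. 225.]
tray 657.0 c [ 0.6222 -0.3239] yaw 89.1 L [0.1268 0.0594] px [366. 196.]
stick 125.5 c [ 0.6568 -0.0619] yaw -3.7 L [0.1081 0.0164] px [287. 184.]
stick 119.5 c [ 0.6659 -0.1548] yaw -9.2 L [0.1083 0.0154] px [314. 182.]
stick 122.5 c [0.6638 0.123 ] yaw -10.6 L [0.1076 0.0142] px [232. 181.]
stick 122.0 c [0.6693 0.0289] yaw 16.7 L [0.1081 0.0158] px [260. 180.]
stick 161.5 c [ 0.7664 -0.1811] yaw -88.4 L [0.122  0.0206] px [323. 152.]
[0.4727 0.4021 0.117 ]
[0.5257 0.3235 0.117 ]
[0.5766 0.2432 0.117 ]
top [132.9 232.3]
[0.4727 0.402  0.117 ] -58.9 0.074 in scene [456.3 267.4] [454.7 271.3]
top [160.5 215.4]
[0.5256 0.3233 0.117 ] -56.1 0.07 in scene [410.1 263.4] [409.  267.2]
top [188.  199.5]
[0.5766 0.2432 0.117 ] -57.1 0.069 in scene [364.7 258.5] [364.  262.3]
scene [455.9 272.1]
scene [410.3 268. ]
scene [364.4 262.7]
7.775 [ 0.45516419 -0.00829103  0.20212971]
```

View pics/b2.png

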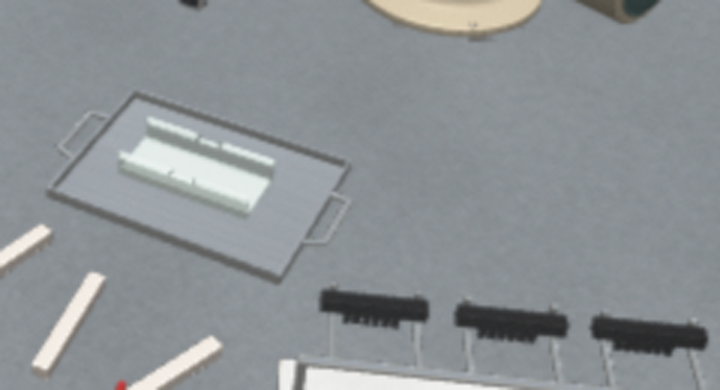

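View pics/b1.png

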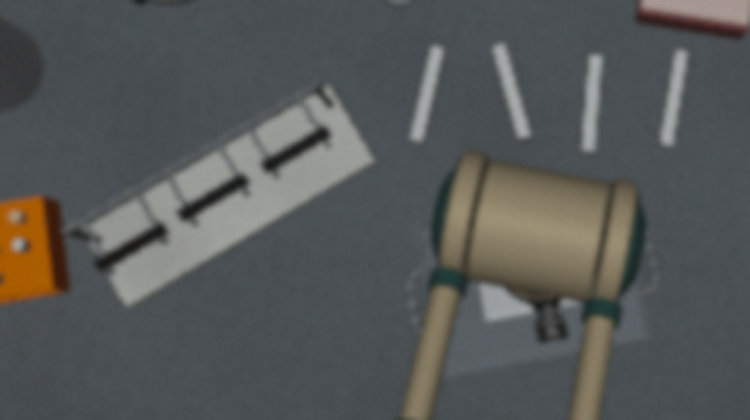

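The tray sits flat in the carrier (scene crop (197,165)); combs hang at crop (374,305),(512,322),(649,333). The comb bar lies along -57°. Picking the nearest comb, at (0.577, 0.243).

Run:
```python
from h import *
s,M=pos(); print(s["qpos"].round(2))
st=plan([((.5766,.2432,.175),33.2)],-.3)
st=plan([((.5766,.2432,.125),33.2)],-.3,state=st)
```

```text
[-0.17  0.11  1.8  -0.    1.22 -0.37]
[0.08, 0.47, -0.62, -0.9, 0.02, -0.03, -0.3, 0.08, 0.51, -0.59, -0.9, 0.02, -0.03, -0.3, 0.08, 0.54, -0.55, -0.9, 0.02, -0.02, -0.3, 0.07, 0.58, -0.52, -0.9, 0.02, -0.03, -0.3, 0.08, 0.61, -0.48, -0.9, 0.02, -0.02, -0.3, 0.072, 0.635, -0.435, -0.9, 0.01, -0.03, -0.3]
6 rows; end [0.5766 0.2432 0.175 ]
[0.833, 0, 0, 0, 0, 0, -0.3]
1 rows; end [0.5766 0.2432 0.125 ]
```

Emit:
carry_out(deltas=[0.08,0.47,-0.62,-0.9,0.02,-0.03,-0.3,0.08,0.51,-0.59,-0.9,0.02,-0.03,-0.3,0.08,0.54,-0.55,-0.9,0.02,-0.02,-0.3,0.07,0.58,-0.52,-0.9,0.02,-0.03,-0.3,0.08,0.61,-0.48,-0.9,0.02,-0.02,-0.3,0.072,0.635,-0.435,-0.9,0.01,-0.03,-0.3,0,0,0,0,0,0,-0.3,0,0,0,0,0,0,-0.3])

```text
clock: 8.78
position: [0.573, 0.243, 0.1694]
ee_rot: [0.619, 0.334, 0.625, -0.338]
contact_force: [-0.1, -0.2, 0.8]
width: 0.0301
```

Run:
```python
from h import *
s,M=pos(); print(s["clock"],s["position"],M.round(3)[:,1],s["width"])
st=plan([((.5766,.2432,.13),33.2)],-.3)
st=plan([((.5766,.2432,.1),33.2)],-.3,state=st)
d=get("scene"); crop(d,300,160,480,310,4,"c1.png")
```

```text
8.775 [0.57299056 0.24295628 0.16944947] [ 0.837  0.548 -0.009] 0.03013331186850309
[0.657, 0.059, 0.033, 0, -0.08, 0.13, -0.3]
1 rows; end [0.5766 0.2432 0.13  ]
[0.5, 0, 0, 0, 0, 0, -0.3]
1 rows; end [0.5766 0.2432 0.1   ]
```

View pics/c1.png

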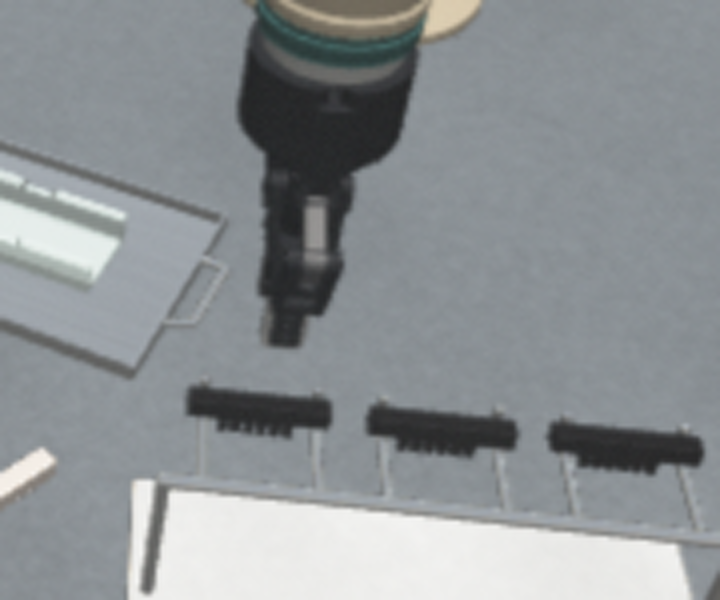

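Emit:
carry_out(deltas=[0.55,0.059,0.033,0,-0.08,0.13,-0.3,0,0,0,0,0,0,-0.3,0,0,0,0,0,0,-0.3])

```text
clock: 9.2
position: [0.578, 0.2432, 0.1389]
ee_rot: [0.623, 0.338, 0.621, -0.336]
contact_force: [0.2, 0.0, 1.0]
width: 0.0296
```

Run:
```python
from h import *
s,M=pos(); print(s["clock"],s["position"],M.round(3)[:,0],s["width"])
st=plan([((.5766,.2432,.1),33.2)],-.3)
d=get("scene"); crop(d,300,160,480,310,4,"c2.png");
for z in (.10,.111,.117): print(np.array(proj(d,[*s["position"][:2],z]))*4-[1200,640])
```

```text
9.2 [0.57799657 0.24315216 0.13892474] [ 0.003  0.002 -1.   ] 0.029563953469688646
[0.649, -0.021, -0.014, -0.02, 0.01, -0.05, -0.3]
1 rows; end [0.5766 0.2432 0.1   ]
[253.09878976 417.17130933]
[255.89150614 403.19847925]
[257.43339119 395.48394799]
```

View pics/c2.png

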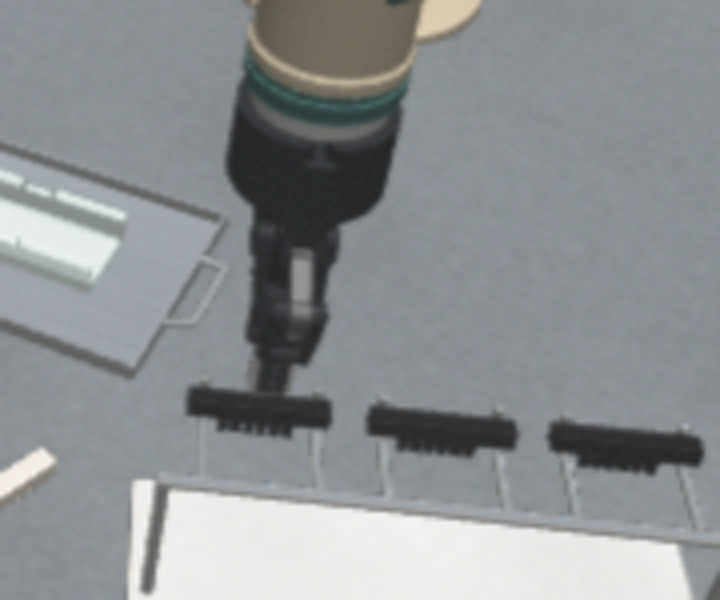

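Run:
```python
from h import *
s,M=pos(); d=get("scene"); p=s["position"]; j=M[:,1]
for sg in (-1,1):
  for w in (.015,.029):
    print(sg,w,[ (np.array(proj(d,p+j*sg*w+[0,0,dz]+M[:,2]*0))*4-[1200,640]).round(0) for dz in (0,.03)], (p+j*sg*w).round(3))
t=get("top"); crop(t,140,160,240,240,7,"c3.png")
print([(np.array(proj(t,[.5766,.2432,z]))-[140,160])*7 for z in (.1,.117)])
```

```text
-1 0.015 [array([262., 347.]), array([270., 306.])] [0.566 0.235 0.139]
-1 0.029 [array([262., 329.]), array([270., 288.])] [0.554 0.228 0.139]
1 0.015 [array([264., 387.]), array([273., 346.])] [0.591 0.252 0.139]
1 0.029 [array([265., 407.]), array([274., 366.])] [0.603 0.259 0.14 ]
[array([343.70849867, 283.16738369]), array([335.98160126, 276.42151616])]
```

View pics/c3.png

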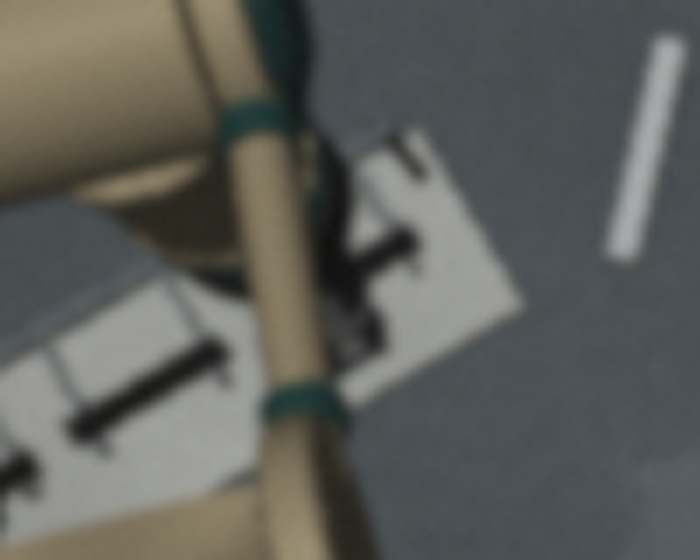

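The projected jaw tips (scene crop (264,387) and (262,347)) straddle the bar as planned. Descending and gripping.

Emit:
carry_out(deltas=[0.35,-0.021,-0.014,0,0,0,-0.3,0.3,0,0,0,0,0,-0.3,0,0,0,0,0,0,-0.3])

```text
clock: 9.72
position: [0.5758, 0.2437, 0.0985]
ee_rot: [0.622, 0.337, 0.622, -0.336]
contact_force: [0.2, -0.7, 0.9]
width: 0.0301
```

Emit:
carry_out(deltas=[0,0,0,0,0,0,-1,0,0,0,0,0,0,-1,0,0,0,0,0,0,-1,0,0,0,0,0,0,-1], newtons=30)

```text
clock: 10.22
position: [0.5774, 0.2442, 0.1002]
ee_rot: [0.623, 0.338, 0.621, -0.335]
contact_force: [-0.6, -0.6, 4.0]
width: 0.011
```

Gripped (11 mm reading for the 12 mm bar). Lifting straight up.

Emit:
carry_out(deltas=[-0.2,0,0,0,0,0,-1,-0.5,0,0,0,0,0,-1,-0.5,0,0,0,0,0,-1,-0.3,0,0,0,0,0,-1,0,0,0,0,0,0,-1])

```text
clock: 10.85
position: [0.577, 0.2441, 0.191]
ee_rot: [0.624, 0.338, 0.62, -0.335]
contact_force: [0.0, -0.9, 0.3]
width: 0.0109
```

Run:
```python
from h import *
s,M=pos(); print(s["clock"],s["position"],M.round(3)[:,1],s["width"],s["qpos"].round(2))
d=get("scene"); crop(d,240,140,480,300,3,"c4.png")
st=plan([((.4538,-.0083,.12),101.7)],-1)
```

```text
10.85 [0.57699531 0.24405029 0.1909506 ] [0.837 0.548 0.006] 0.010906883261141502 [ 0.29  0.37  1.46  0.    1.3  -0.29]
[0.06, -0.22, 0.13, -0.95, 0, 0, -1, 0.06, -0.23, 0.12, -0.95, 0, 0, -1, 0.06, -0.24, 0.1, -0.95, 0, 0, -1, 0.06, -0.25, 0.09, -0.95, 0, 0, -1, 0.06, -0.25, 0.07, -0.95, 0, 0, -1, 0.06, -0.25, 0.05, -0.95, 0, 0, -1, 0.07, -0.26, 0.04, -0.95, 0, 0, -1, 0.06, -0.26, 0.02, -0.95, 0, 0, -1, 0.07, -0.26, 0, -0.95, 0, 0, -1, 0.06, -0.26, -0.01, -0.95, 0.01, 0, -1]
[0.07, -0.26, -0.03, -0.95, 0.01, 0, -1, 0.06, -0.25, -0.05, -0.95, 0, 0, -1, 0.07, -0.25, -0.07, -0.95, 0.01, 0, -1, 0.06, -0.25, -0.08, -0.96, 0, -0.01, -1, 0.07, -0.24, -0.1, -0.95, 0.01, 0, -1, 0.07, -0.23, -0.11, -0.96, 0, -0.01, -1, 0.06, -0.22, -0.13, -0.95, 0.01, 0, -1, 0.066, -0.219, -0.149, -0.96, 0, -0.01, -1]
18 rows; end [ 0.4538 -0.0083  0.12  ]
```

View pics/c4.png

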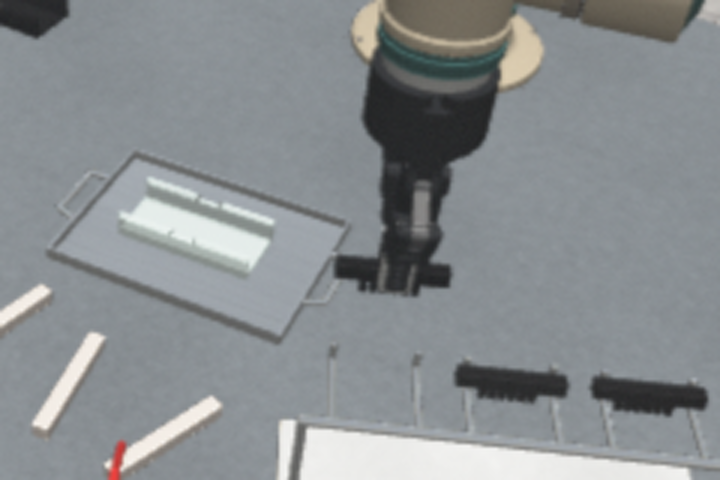

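Comb is clear of the hooks, centred in the grip. Moving over the tray.

Emit:
carry_out(deltas=[0.06,-0.22,0.13,-0.95,0,0,-1,0.06,-0.23,0.12,-0.95,0,0,-1,0.06,-0.24,0.1,-0.95,0,0,-1,0.06,-0.25,0.09,-0.95,0,0,-1,0.06,-0.25,0.07,-0.95,0,0,-1,0.06,-0.25,0.05,-0.95,0,0,-1,0.07,-0.26,0.04,-0.95,0,0,-1,0.06,-0.26,0.02,-0.95,0,0,-1,0.07,-0.26,0,-0.95,0,0,-1,0.06,-0.26,-0.01,-0.95,0.01,0,-1])

```text
clock: 12.15
position: [0.5069, 0.103, 0.1499]
ee_rot: [0.697, 0.115, 0.698, -0.114]
contact_force: [0.6, 0.2, -1.3]
width: 0.0109
```

Emit:
carry_out(deltas=[0.07,-0.26,-0.03,-0.95,0.01,0,-1,0.06,-0.25,-0.05,-0.95,0,0,-1,0.07,-0.25,-0.07,-0.95,0.01,0,-1,0.06,-0.25,-0.08,-0.96,0,-0.01,-1,0.07,-0.24,-0.1,-0.95,0.01,0,-1,0.07,-0.23,-0.11,-0.96,0,-0.01,-1,0.06,-0.22,-0.13,-0.95,0.01,0,-1,0.066,-0.219,-0.149,-0.96,0,-0.01,-1,0,0,0,0,0,0,-1,0,0,0,0,0,0,-1])

```text
clock: 13.4
position: [0.4537, -0.0079, 0.1193]
ee_rot: [0.703, -0.072, 0.704, 0.072]
contact_force: [0.9, 0.4, -0.2]
width: 0.0109
```

Run:
```python
from h import *
s,M=pos(); print(s["clock"],s["position"],M.round(3)[:,1],s["width"],s["qpos"].round(2))
d=get("scene"); crop(d,230,140,390,260,5,"c5.png")
# notch check: tray mid predicted notch tops
a=np.radians(101.6); n=np.array([np.cos(a),np.sin(a),0]); m=np.array([-n[1],n[0],0]); c=np.array([.4541,-.0083,.027])
for nm,q in (("end++",n*.065+m*.031),("end+-",n*.065-m*.031),("end-+",-n*.065+m*.031),("end--",-n*.065-m*.031),("notch+",m*.031),("notch-",-m*.031)): print(nm,((np.array(proj(d,c+q))-[230,140])*5).round())
```

```text
13.4 [ 0.45372689 -0.00790862  0.11931722] [-0.202  0.979  0.001] 0.010928538819305953 [-0.17  0.19  1.93  0.    1.02 -1.95]
end++ [506. 368.]
end+- [459. 435.]
end-+ [296. 296.]
end-- [244. 357.]
notch+ [399. 331.]
notch- [349. 395.]
```

View pics/c5.png

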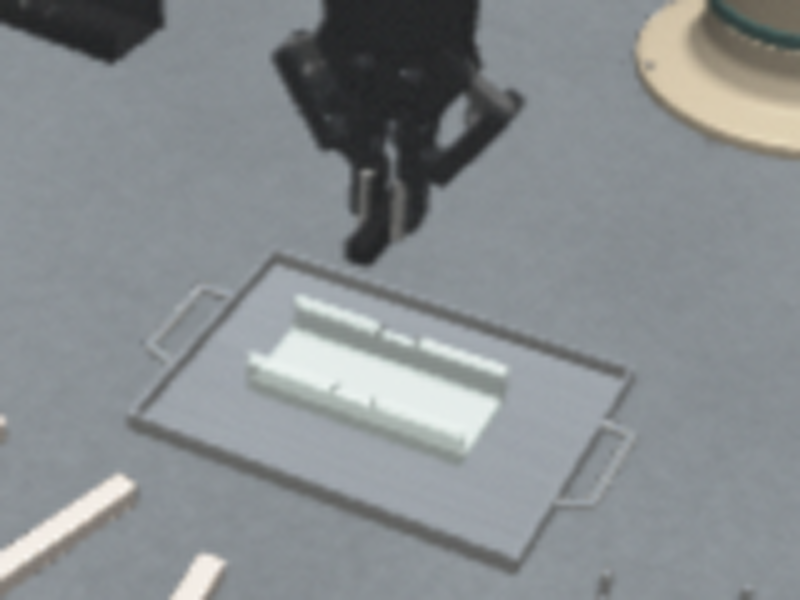

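Predicted tray corners and notches match the picture within ~4 crop px (~1–2 mm). Lowering the comb.

Emit:
carry_out(deltas=[0.5,-0.01,0.01,0,0,0,-1,0.5,0,0,0,0,0,-1,0.4,0,0,0,0,0,-1,0.12,0,0,0,0,0,-1,0,0,0,0,0,0,-1,0,0,0,0,0,0,-1])

```text
clock: 14.2
position: [0.4555, -0.0088, 0.0293]
ee_rot: [0.704, -0.072, 0.703, 0.072]
contact_force: [-0.8, -0.8, -0.7]
width: 0.0112
```

Run:
```python
from h import *
s,M=pos(); print(s["clock"],s["position"],M.round(3)[:,1],s["contact_force"])
d=get("scene"); crop(d,250,170,360,250,7,"c6.png")
```

```text
14.2 [ 0.45547097 -0.00875967  0.02933534] [-0.203  0.979 -0.001] [-0.80579855 -0.84669177 -0.69061431]
```

View pics/c6.png

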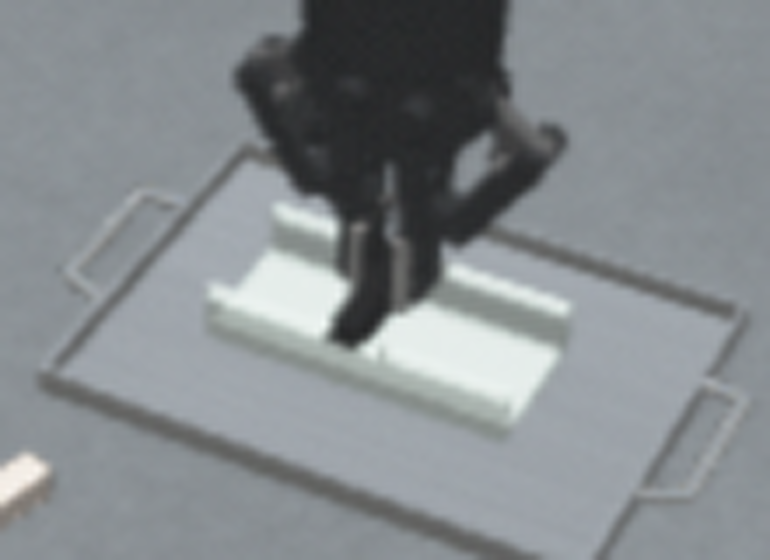

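Bar end sits over the notch (crop ~(355,340)). Continue down in small steps.

Emit:
carry_out(deltas=[0.12,0,-0.01,0,0,0,-1,0,0,0,0,0,0,-1,0,0,0,0,0,0,-1])

```text
clock: 14.62
position: [0.4538, -0.0089, 0.0213]
ee_rot: [0.703, -0.072, 0.704, 0.072]
contact_force: [0.5, -0.7, 0.0]
width: 0.0111
```

Emit:
carry_out(deltas=[0.06,0,0,0,0,0,-1,0,0,0,0,0,0,-1,0,0,0,0,0,0,-1])

```text
clock: 15.0
position: [0.4542, -0.0089, 0.0205]
ee_rot: [0.704, -0.072, 0.703, 0.072]
contact_force: [-5.7, 1.1, 28.0]
width: 0.0113
```

Emit:
carry_out(deltas=[-0.03,0,0,0,0,0,-1,0,0,0,0,0,0,-1])

```text
clock: 15.25
position: [0.4543, -0.0089, 0.0207]
ee_rot: [0.704, -0.072, 0.703, 0.072]
contact_force: [-2.7, -0.1, 13.3]
width: 0.0108
```

Run:
```python
from h import *
s,M=pos(); print(s["clock"],s["position"],M.round(3)[:,1],s["contact_force"])
d=get("scene"); crop(d,260,180,340,240,10,"c7.png")
```

```text
15.25 [ 0.45432464 -0.00892756  0.02066687] [-0.203  0.979 -0.001] [-2.71107238 -0.12633166 13.340663  ]
```

View pics/c7.png

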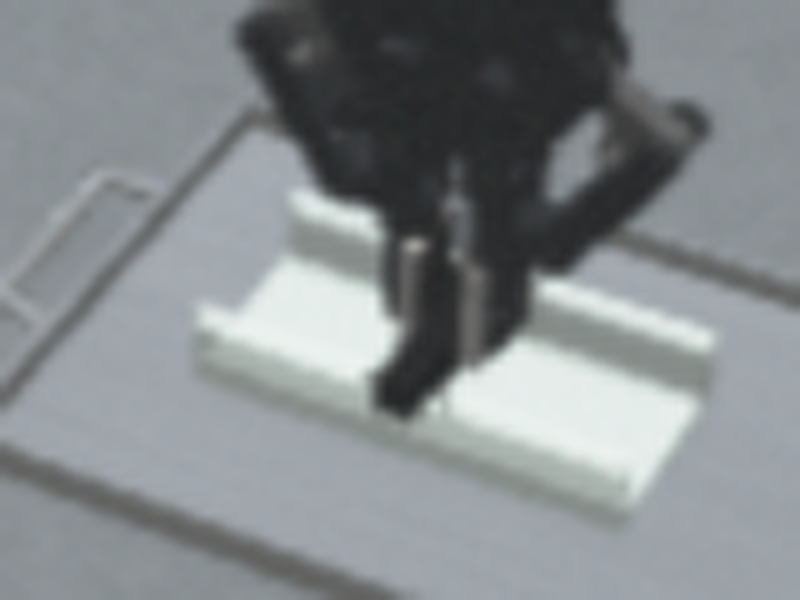

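Bar lies between the notch edges (bar x 372–415, right notch edge ~443). Release slightly and look.

Emit:
carry_out(deltas=[-0.02,0,0,0,0,0,-0.4,0,0,0,0,0,0,-0.4,0,0,0,0,0,0,-0.4,-0.5,0,0,0,0,0,-0.4,-0.9,0,0,0,0,0,-0.4,-0.9,0,0,0,0,0,-0.4,-0.5,0,0,0,0,0,-0.4])

```text
clock: 16.18
position: [0.455, -0.009, 0.1913]
ee_rot: [0.705, -0.073, 0.702, 0.072]
contact_force: [0.9, 0.4, -0.1]
width: 0.0256
```

Run:
```python
from h import *
s,M=pos(); print(s["clock"],s["position"],M.round(3)[:,1],s["contact_force"])
d=get("scene"); crop(d,260,180,340,240,10,"c8.png")
a=np.radians(101.6); n=np.array([np.cos(a),np.sin(a),0]); m=np.array([-n[1],n[0],0]); c=np.array([.4541,-.0083,.035])
for sx in (-.006,.006):
  for sy in (-.038,.038): print(sx,sy,((np.array(proj(d,c+n*sx+m*sy))-[260,180])*10).round())
items(get("top"))
```

```text
16.175 [ 0.4550196 -0.008994   0.1913161] [-0.203  0.979 -0.001] [ 0.86524614  0.41648833 -0.07696719]
-0.006 -0.038 [367. 375.]
-0.006 0.038 [491. 220.]
0.006 -0.038 [407. 390.]
0.006 0.038 [529. 233.]
stick 144.0 c [0.4313 0.0237] yaw -88.8 L [0.0622 0.0353] px [258. 251.]
stick 287.0 c [ 0.5187 -0.0072] yaw 80.9 L [0.1267 0.0298] px [269. 224.]
tray 657.0 c [ 0.6218 -0.3239] yaw 89.1 L [0.1268 0.0602] px [366. 195.]
stick 123.5 c [ 0.6568 -0.0621] yaw -3.7 L [0.1081 0.0161] px [287. 184.]
stick 119.5 c [ 0.6659 -0.1547] yaw -9.2 L [0.1083 0.0153] px [314. 182.]
stick 121.0 c [0.6682 0.0286] yaw 16.7 L [0.1056 0.0158] px [260. 180.]
stick 121.5 c [0.6638 0.123 ] yaw -10.6 L [0.1076 0.0142] px [232. 181.]
stick 161.5 c [ 0.7664 -0.1811] yaw -88.4 L [0.122  0.0206] px [323. 152.]
```

View pics/c8.png

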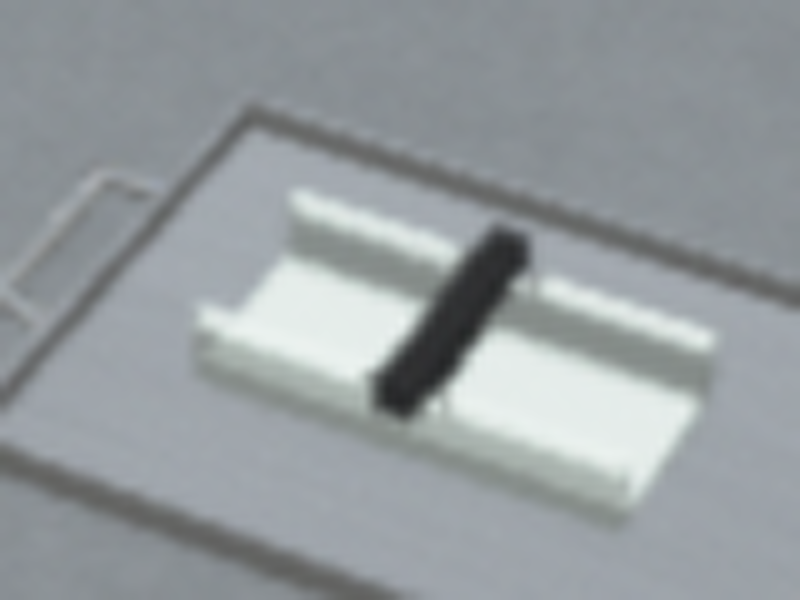

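The comb is seated in both notches (crop (372,375)–(528,245), as predicted). Next: stick at (0.657,-0.062).

Run:
```python
from h import *
st=plan([((.6568,-.062,.06),86.3)],-.05)
st=plan([((.6568,-.062,.004),86.3)],-.05,state=st)
```

```text
[0.44, -0.31, 0.62, 0.77, 0.02, 0.01, -0.05, 0.45, -0.27, 0.63, 0.77, 0.02, 0, -0.05, 0.44, -0.24, 0.64, 0.77, 0.02, 0.01, -0.05, 0.44, -0.2, 0.66, 0.77, 0.02, 0, -0.05, 0.445, -0.173, 0.671, 0.78, 0.02, 0.01, -0.05]
5 rows; end [ 0.6568 -0.062   0.06  ]
[0.47, 0, 0, 0, 0, 0, -0.05, 0.463, 0, -0.001, 0, 0, 0, -0.05]
2 rows; end [ 0.6568 -0.062   0.004 ]
```

Emit:
carry_out(deltas=[0.44,-0.31,0.62,0.77,0.02,0.01,-0.05,0.45,-0.27,0.63,0.77,0.02,0,-0.05,0.44,-0.24,0.64,0.77,0.02,0.01,-0.05,0.44,-0.2,0.66,0.77,0.02,0,-0.05,0.445,-0.173,0.671,0.78,0.02,0.01,-0.05,0,0,0,0,0,0,-0.05,0,0,0,0,0,0,-0.05])

```text
clock: 17.15
position: [0.6518, -0.0611, 0.0535]
ee_rot: [0.703, 0.024, 0.711, -0.022]
contact_force: [-0.0, -0.8, 0.4]
width: 0.0404
```

Run:
```python
from h import *
s,M=pos(); print(s["clock"],s["position"],M.round(3)[:,1],s["width"])
d=get("scene"); crop(d,190,170,320,270,6,"d1.png")
st=plan([((.6568,-.062,.004),86.3)],-.05)
```

```text
17.15 [ 0.65177195 -0.06113264  0.05346223] [0.065 0.998 0.002] 0.04043510171515519
[0.841, -0.011, 0.09, 0, -0.14, -0.02, -0.05]
1 rows; end [ 0.6568 -0.062   0.004 ]
```

View pics/d1.png

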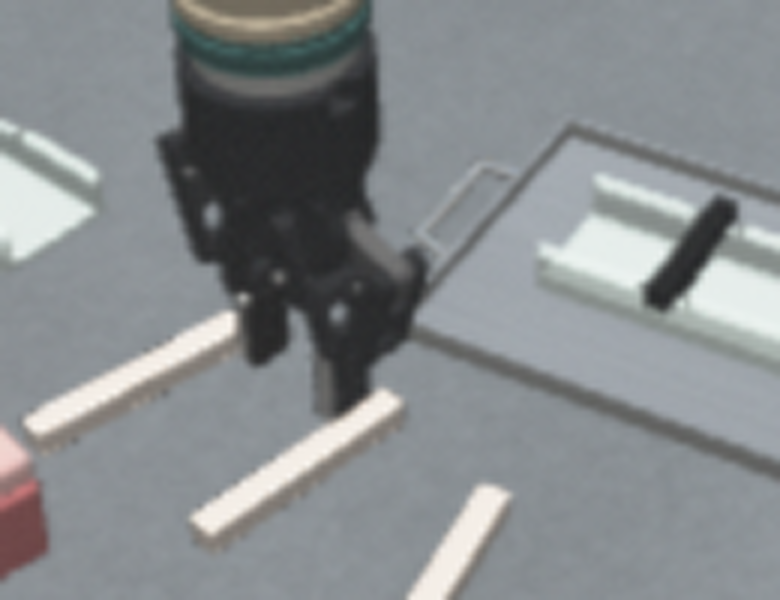

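Emit:
carry_out(deltas=[0.4,-0.011,0.09,0,-0.14,-0.02,-0.05,0.35,0,0,0,0,0,-0.05,0,0,0,0,0,0,-0.05,0,0,0,0,0,0,-0.05])

```text
clock: 17.7
position: [0.6588, -0.0624, 0.0116]
ee_rot: [0.708, 0.023, 0.705, -0.023]
contact_force: [-0.1, -0.2, -0.4]
width: 0.0406
```

Emit:
carry_out(deltas=[0.12,0,0,0,0,0,-0.05,0,0,0,0,0,0,-1,0,0,0,0,0,0,-1,0,0,0,0,0,0,-1,0,0,0,0,0,0,-1])

```text
clock: 18.32
position: [0.6588, -0.0625, 0.0031]
ee_rot: [0.708, 0.023, 0.706, -0.023]
contact_force: [-0.0, 0.2, 2.8]
width: 0.0131
```

Emit:
carry_out(deltas=[-0.1,0,0,0,0,0,-1,-0.5,0,0,0,0,0,-1,-0.7,0,0,0,0,0,-1,-0.5,0,0,0,0,0,-1,0,0,0,0,0,0,-1])

```text
clock: 18.95
position: [0.6603, -0.0628, 0.114]
ee_rot: [0.71, 0.022, 0.704, -0.024]
contact_force: [-0.0, -0.9, 0.1]
width: 0.0132
```

Run:
```python
from h import *
s,M=pos(); print(s["clock"],s["position"],M.round(3)[:,1],s["width"])
d=get("scene"); crop(d,190,150,350,270,5,"d2.png")
st=plan([((.4641,-.0573,.075),101.6)],-1)
```

```text
18.95 [ 0.66031394 -0.0627659   0.11404634] [ 0.065  0.998 -0.001] 0.013165383512325105
[0.15, -0.03, -0.81, -0.96, 0.02, 0, -1, 0.15, 0.02, -0.81, -0.96, 0.01, 0.01, -1, 0.15, 0.08, -0.81, -0.96, 0.02, 0, -1, 0.157, 0.132, -0.803, -0.95, 0.01, 0.01, -1]
4 rows; end [ 0.4641 -0.0573  0.075 ]
```

View pics/d2.png

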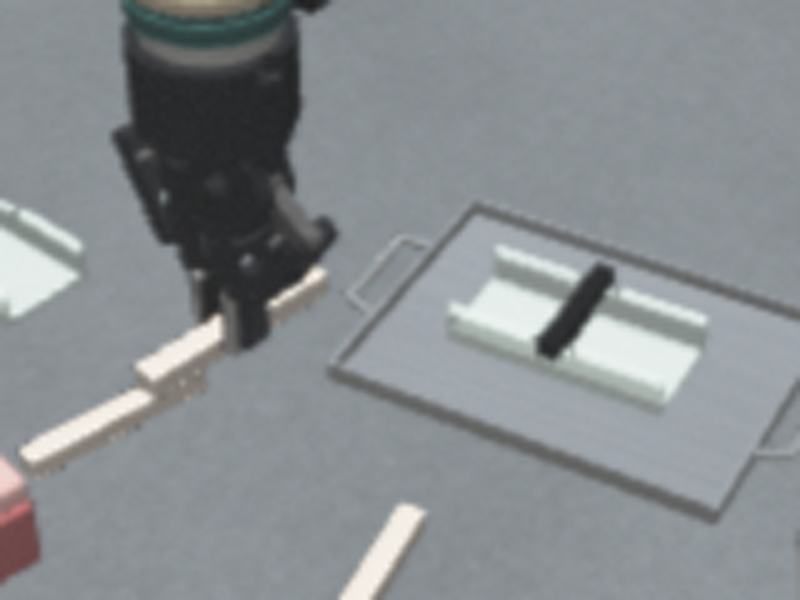

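Stick is held level. To the tray's end.

Emit:
carry_out(deltas=[0.15,-0.03,-0.81,-0.96,0.02,0,-1,0.15,0.02,-0.81,-0.96,0.01,0.01,-1,0.15,0.08,-0.81,-0.96,0.02,0,-1,0.157,0.132,-0.803,-0.95,0.01,0.01,-1,0,0,0,0,0,0,-1,0,0,0,0,0,0,-1,0,0,0,0,0,0,-1])

```text
clock: 19.88
position: [0.4652, -0.0575, 0.0743]
ee_rot: [0.703, -0.071, 0.704, 0.072]
contact_force: [1.0, -0.4, 0.1]
width: 0.0131
```

Run:
```python
from h import *
s,M=pos(); print(s["clock"],s["position"],M.round(3)[:,1],s["width"])
st=plan([((.4641,-.0573,.036),101.6)],-1)
```

```text
19.875 [ 0.46517732 -0.05754677  0.07431524] [-0.201  0.98   0.   ] 0.013057653879317215
[0.639, 0.007, -0.016, 0, -0.01, -0.01, -1]
1 rows; end [ 0.4641 -0.0573  0.036 ]
```

Emit:
carry_out(deltas=[0.4,0.007,-0.016,0,0,0,-1,0.24,0,0,0,0,0,-1,0,0,0,0,0,0,-1,0,0,0,0,0,0,-1])

```text
clock: 20.38
position: [0.4635, -0.0572, 0.0363]
ee_rot: [0.703, -0.071, 0.704, 0.072]
contact_force: [-0.5, 0.2, -0.9]
width: 0.013
```

Emit:
carry_out(deltas=[0.07,0,0,0,0,0,-1,0,0,0,0,0,0,-1,0,0,0,0,0,0,-1])

```text
clock: 20.75
position: [0.4625, -0.057, 0.032]
ee_rot: [0.703, -0.071, 0.704, 0.072]
contact_force: [0.8, 0.6, -0.0]
width: 0.0127
```

Emit:
carry_out(deltas=[0.035,0,0.01,0,0,0,-1,0,0,0,0,0,0,-1,0,0,0,0,0,0,-1])

```text
clock: 21.12
position: [0.4632, -0.0569, 0.03]
ee_rot: [0.703, -0.071, 0.704, 0.072]
contact_force: [-0.6, 0.2, 5.0]
width: 0.0131
```

Emit:
carry_out(deltas=[0,0,0,0,0,0,-0.35,0,0,0,0,0,0,-0.35,0,0,0,0,0,0,-0.35,-0.5,0,0,0,0,0,-0.35,-0.8,0,0,0,0,0,-0.35,-0.4,0,0,0,0,0,-0.35])

```text
clock: 21.88
position: [0.4643, -0.0572, 0.1338]
ee_rot: [0.704, -0.072, 0.703, 0.071]
contact_force: [0.1, -0.6, -0.1]
width: 0.0277
```

Run:
```python
from h import *
s,M=pos(); print(s["clock"],s["position"],M.round(3)[:,1],s["width"])
d=get("scene"); crop(d,240,165,350,245,7,"d3.png"); items(get("top"))
st=plan([((.6685,.029,.05),106.7)],-.05)
```

```text
21.875 [ 0.46434442 -0.05717769  0.13380872] [-0.201  0.98  -0.   ] 0.02765701755188957
stick 121.5 c [ 0.4331 -0.0475] yaw 68.6 L [0.0694 0.0333] px [282. 250.]
stick 124.5 c [0.4464 0.0401] yaw 11.2 L [0.0632 0.0353] px [253. 245.]
stick 255.0 c [ 0.524  -0.0884] yaw 74.5 L [0.1182 0.0277] px [294. 223.]
tray 659.0 c [ 0.6222 -0.3239] yaw 89.1 L [0.1268 0.0596] px [366. 196.]
stick 122.5 c [ 0.6656 -0.1549] yaw -9.2 L [0.109  0.0156] px [314. 182.]
stick 122.5 c [0.6638 0.123 ] yaw -10.6 L [0.1076 0.0142] px [232. 181.]
stick 121.5 c [0.6693 0.0289] yaw 16.7 L [0.1081 0.0158] px [260. 180.]
stick 161.5 c [ 0.7664 -0.1811] yaw -88.4 L [0.122  0.0206] px [323. 152.]
[0.28, 0.15, 0.72, -0.25, 0.01, 0.01, -0.05, 0.28, 0.13, 0.72, -0.26, 0.01, 0, -0.05, 0.28, 0.12, 0.73, -0.25, 0.01, 0.01, -0.05, 0.29, 0.11, 0.73, -0.26, 0.01, 0, -0.05, 0.281, 0.093, 0.726, -0.25, 0.01, 0.01, -0.05]
5 rows; end [0.6685 0.029  0.05  ]
```

View pics/d3.png

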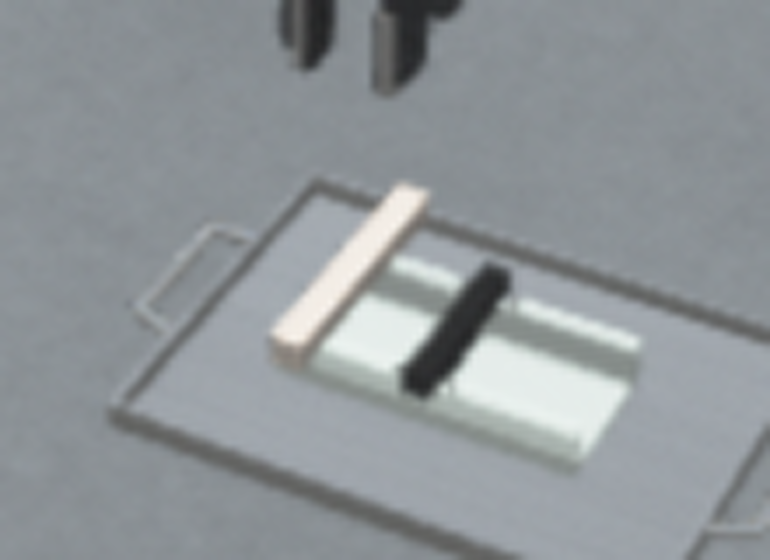

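The first stick lies across the walls at the left end. Next: stick at (0.669, 0.029).

Emit:
carry_out(deltas=[0.28,0.15,0.72,-0.25,0.01,0.01,-0.05,0.28,0.13,0.72,-0.26,0.01,0,-0.05,0.28,0.12,0.73,-0.25,0.01,0.01,-0.05,0.29,0.11,0.73,-0.26,0.01,0,-0.05,0.281,0.093,0.726,-0.25,0.01,0.01,-0.05,0,0,0,0,0,0,-0.05,0,0,0,0,0,0,-0.05,0,0,0,0,0,0,-0.05])

```text
clock: 22.98
position: [0.6647, 0.0292, 0.0464]
ee_rot: [0.697, -0.101, 0.702, 0.103]
contact_force: [0.0, -0.2, -0.3]
width: 0.0405
```

Run:
```python
from h import *
s,M=pos(); print(s["clock"],s["position"],M.round(3)[:,1],s["width"])
st=plan([((.6685,.029,.01),106.7)],-.05)
```

```text
22.975 [0.66468448 0.02917525 0.0464207 ] [-0.286  0.958  0.004] 0.040539270983522314
[0.607, -0.023, 0.064, -0.01, -0.09, -0.05, -0.05]
1 rows; end [0.6685 0.029  0.01  ]
```

Emit:
carry_out(deltas=[0.3,-0.023,0.06,0,-0.09,-0.05,-0.05,0.3,0,0,0,0,0,-0.05,0,0,0,0,0,0,-0.05,0,0,0,0,0,0,-0.05])

```text
clock: 23.48
position: [0.6697, 0.0292, 0.0107]
ee_rot: [0.7, -0.102, 0.699, 0.102]
contact_force: [0.6, -0.4, 0.1]
width: 0.0403
```

Emit:
carry_out(deltas=[0.11,0,0,0,0,0,-0.05,0,0,0,0,0,0,-1,0,0,0,0,0,0,-1,0,0,0,0,0,0,-1,0,0,0,0,0,0,-1])

```text
clock: 24.1
position: [0.6697, 0.0295, 0.0038]
ee_rot: [0.7, -0.103, 0.699, 0.103]
contact_force: [0.6, -0.1, -0.3]
width: 0.0131
```

Emit:
carry_out(deltas=[-0.1,0,0,0,0,0,-1,-0.5,0,0,0,0,0,-1,-0.7,0,0,0,0,0,-1,-0.5,0,0,0,0,0,-1,0,0,0,0,0,0,-1])

```text
clock: 24.72
position: [0.6717, 0.0293, 0.1152]
ee_rot: [0.702, -0.103, 0.697, 0.102]
contact_force: [0.4, -0.5, -0.2]
width: 0.013
```

Run:
```python
from h import *
s,M=pos(); print(s["clock"],s["position"],M.round(3)[:,1],s["width"])
d=get("scene"); crop(d,190,150,350,270,5,"d4.png")
st=plan([((.4441,.0407,.075),101.6)],-1)
```

```text
24.725 [0.67166766 0.0292857  0.11519921] [-0.287  0.958 -0.002] 0.012965981021327124
[0.12, 0.25, -0.71, 0.25, 0.01, 0, -1, 0.13, 0.24, -0.72, 0.25, 0.01, 0, -1, 0.12, 0.23, -0.72, 0.26, 0.01, 0, -1, 0.13, 0.21, -0.72, 0.25, 0.01, 0.01, -1, 0.125, 0.206, -0.727, 0.26, 0.01, 0, -1]
5 rows; end [0.4441 0.0407 0.075 ]
```

View pics/d4.png

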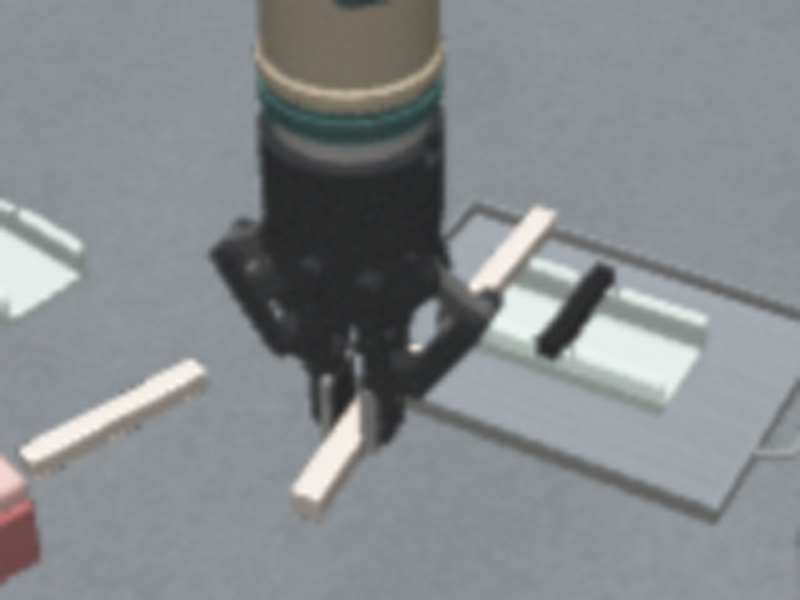

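Emit:
carry_out(deltas=[0.12,0.25,-0.71,0.25,0.01,0,-1,0.13,0.24,-0.72,0.25,0.01,0,-1,0.12,0.23,-0.72,0.26,0.01,0,-1,0.13,0.21,-0.72,0.25,0.01,0.01,-1,0.125,0.206,-0.727,0.26,0.01,0,-1,0,0,0,0,0,0,-1,0,0,0,0,0,0,-1,0,0,0,0,0,0,-1])

```text
clock: 25.78
position: [0.4449, 0.0405, 0.0742]
ee_rot: [0.703, -0.071, 0.704, 0.071]
contact_force: [0.1, -0.4, -0.5]
width: 0.0127
```

Run:
```python
from h import *
s,M=pos(); print(s["clock"],s["position"],M.round(3)[:,1],s["width"])
st=plan([((.4441,.0407,.037),101.6)],-1)
```

```text
25.775 [0.44490266 0.04053508 0.07424838] [-0.201  0.98   0.   ] 0.012666079194921938
[0.621, 0.005, -0.012, 0, -0.02, 0, -1]
1 rows; end [0.4441 0.0407 0.037 ]
```

Emit:
carry_out(deltas=[0.4,0.005,0,0,0,0,-1,0.25,0,0,0,0,0,-1,0.04,0,0,0,0,0,-1,0,0,0,0,0,0,-1,0,0,0,0,0,0,-1])

```text
clock: 26.4
position: [0.4441, 0.0409, 0.0335]
ee_rot: [0.703, -0.071, 0.704, 0.071]
contact_force: [-0.4, -0.7, -0.9]
width: 0.013
```

Emit:
carry_out(deltas=[0.04,0,0.01,0,0,0,-1,0,0,0,0,0,0,-1,0,0,0,0,0,0,-1])

```text
clock: 26.78
position: [0.4442, 0.0411, 0.0308]
ee_rot: [0.703, -0.071, 0.704, 0.071]
contact_force: [0.8, -1.0, 0.5]
width: 0.0132
```

Emit:
carry_out(deltas=[0.02,0,0,0,0,0,-1,0,0,0,0,0,0,-1,0,0,0,0,0,0,-1])

```text
clock: 27.15
position: [0.4443, 0.0411, 0.0306]
ee_rot: [0.703, -0.071, 0.704, 0.071]
contact_force: [-2.5, -0.4, 12.3]
width: 0.013
```

Emit:
carry_out(deltas=[0,0,0,0,0,0,-0.35,0,0,0,0,0,0,-0.35,0,0,0,0,0,0,-0.35,-0.5,0,0,0,0,0,-0.35,-0.8,0,0,0,0,0,-0.35,-0.8,0,0,0,0,0,0])

```text
clock: 27.9
position: [0.4437, 0.0411, 0.1562]
ee_rot: [0.702, -0.071, 0.705, 0.072]
contact_force: [-0.1, -0.3, -0.4]
width: 0.0427
```

Run:
```python
from h import *
s,M=pos(); print(s["clock"],s["position"],M.round(3)[:,1],s["width"],s["qpos"].round(2))
d=get("scene"); crop(d,240,165,350,245,7,"d5.png"); items(get("top"))
```

```text
27.9 [0.44370783 0.04113121 0.1562037 ] [-0.201  0.98   0.001] 0.04273781353353616 [-0.06  0.14  1.88 -0.    1.12 -1.84]
stick 307.0 c [ 0.4639 -0.059 ] yaw -15.1 L [0.104  0.0606] px [283. 242.]
stick 273.5 c [0.4978 0.078 ] yaw 86.0 L [0.1222 0.0287] px [244. 230.]
tray 660.0 c [ 0.6223 -0.3239] yaw 89.0 L [0.1268 0.0595] px [366. 196.]
stick 121.5 c [ 0.6656 -0.1549] yaw -9.2 L [0.109  0.0156] px [314. 182.]
stick 122.5 c [0.6638 0.123 ] yaw -10.6 L [0.1076 0.0142] px [232. 181.]
stick 161.5 c [ 0.7664 -0.1811] yaw -88.4 L [0.122  0.0206] px [323. 152.]
```

View pics/d5.png

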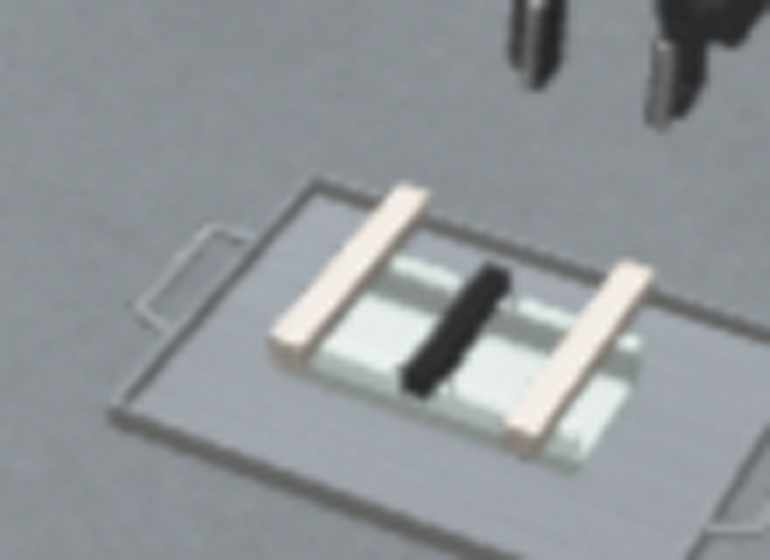

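Both sticks lie across the tray ends (crop (350,270), (580,355)) with the comb seated between. Now the second tray.

Run:
```python
from h import *
st=plan([((.53,-.14,.15),50),((.6222,-.324,.10),-.5)],1)
```

```text
[0.01, -0.23, 0.05, 0.92, 0.01, 0, 1, 0.01, -0.23, 0.07, 0.92, 0.01, 0, 1, 0.01, -0.22, 0.08, 0.92, 0.01, 0, 1, 0.01, -0.22, 0.1, 0.92, 0.01, 0, 1, 0.01, -0.21, 0.11, 0.92, 0.01, 0, 1, 0.01, -0.2, 0.12, 0.92, 0.01, 0, 1, 0.01, -0.19, 0.13, 0.92, 0.01, 0, 1, 0.01, -0.19, 0.15, 0.92, 0.01, 0, 1, 0.02, -0.17, 0.16, 0.92, 0.01, 0, 1, 0.01, -0.16, 0.17, 0.92, 0.01, 0, 1]
[0.02, -0.15, 0.18, 0.93, 0, 0, 1, 0.01, -0.14, 0.19, 0.92, 0, 0, 1, 0.02, -0.13, 0.2, 0.93, 0.01, -0.01, 1, 0.012, -0.126, 0.206, 0.92, 0, 0, 1, 0.06, -0.1, 0.24, 0.97, 0, 0, 1, 0.06, -0.09, 0.25, 0.97, 0, 0, 1, 0.06, -0.07, 0.25, 0.97, 0, 0, 1, 0.07, -0.05, 0.26, 0.97, 0, 0, 1, 0.06, -0.04, 0.26, 0.97, 0, 0, 1, 0.07, -0.02, 0.26, 0.97, 0, 0, 1]
[0.06, 0, 0.27, 0.97, 0, 0, 1, 0.07, 0.02, 0.26, 0.97, 0, 0, 1, 0.06, 0.03, 0.26, 0.97, 0, 0, 1, 0.07, 0.05, 0.26, 0.97, 0, 0, 1, 0.06, 0.07, 0.26, 0.98, 0, 0, 1, 0.07, 0.09, 0.25, 0.97, 0, 0, 1, 0.064, 0.107, 0.241, 0.98, 0, -0.01, 1]
27 rows; end [ 0.6222 -0.324   0.1   ]
```

Emit:
carry_out(deltas=[0.01,-0.23,0.05,0.92,0.01,0,1,0.01,-0.23,0.07,0.92,0.01,0,1,0.01,-0.22,0.08,0.92,0.01,0,1,0.01,-0.22,0.1,0.92,0.01,0,1,0.01,-0.21,0.11,0.92,0.01,0,1,0.01,-0.2,0.12,0.92,0.01,0,1,0.01,-0.19,0.13,0.92,0.01,0,1,0.01,-0.19,0.15,0.92,0.01,0,1,0.02,-0.17,0.16,0.92,0.01,0,1,0.01,-0.16,0.17,0.92,0.01,0,1])

```text
clock: 29.25
position: [0.5024, -0.0892, 0.1464]
ee_rot: [0.685, 0.156, 0.694, -0.157]
contact_force: [0.7, 0.1, -0.4]
width: 0.0852
```

Emit:
carry_out(deltas=[0.02,-0.15,0.18,0.93,0,0,1,0.01,-0.14,0.19,0.92,0,0,1,0.02,-0.13,0.2,0.93,0.01,-0.01,1,0.012,-0.126,0.206,0.92,0,0,1,0.06,-0.1,0.24,0.97,0,0,1,0.06,-0.09,0.25,0.97,0,0,1,0.06,-0.07,0.25,0.97,0,0,1,0.07,-0.05,0.26,0.97,0,0,1,0.06,-0.04,0.26,0.97,0,0,1,0.07,-0.02,0.26,0.97,0,0,1])

```text
clock: 30.5
position: [0.5674, -0.2257, 0.1186]
ee_rot: [0.596, 0.371, 0.605, -0.374]
contact_force: [0.0, 0.1, 1.0]
width: 0.0857
```

Emit:
carry_out(deltas=[0.06,0,0.27,0.97,0,0,1,0.07,0.02,0.26,0.97,0,0,1,0.06,0.03,0.26,0.97,0,0,1,0.07,0.05,0.26,0.97,0,0,1,0.06,0.07,0.26,0.98,0,0,1,0.07,0.09,0.25,0.97,0,0,1,0.064,0.107,0.241,0.98,0,-0.01,1,0,0,0,0,0,0,1,0,0,0,0,0,0,1])

```text
clock: 31.62
position: [0.6168, -0.3237, 0.0918]
ee_rot: [-0.494, -0.5, -0.501, 0.505]
contact_force: [0.5, 0.4, 0.2]
width: 0.0856
```

Run:
```python
from h import *
s,M=pos(); print(s["clock"],s["position"],M.round(3)[:,1],s["width"],s["qpos"].round(2))
d=get("scene"); crop(d,130,100,290,220,5,"e1.png"); t=get("top"); crop(t,320,160,420,235,7,"e2.png")
a=np.radians(89.5); n=np.array([np.cos(a),np.sin(a),0]); m=np.array([-n[1],n[0],0]); c=np.array([.6222,-.324,.024])
for sx in (-.065,0,.065):
  for sy in (-.031,.031): print(sx,sy,((np.array(proj(d,c+n*sx+m*sy))-[130,100])*5).round())
st=plan([((.6222,-.324,.04),-.5),((.6222,-.324,.01),-.5)],1)
```

```text
31.625 [ 0.61675995 -0.32370013  0.09184375] [ 1.    -0.01  -0.013] 0.08557340689715087 [-0.58  0.55  1.41 -0.01  1.19 -0.57]
-0.065 -0.031 [152. 456.]
-0.065 0.031 [237. 409.]
0 -0.031 [222. 502.]
0 0.031 [307. 452.]
0.065 -0.031 [296. 550.]
0.065 0.031 [380. 498.]
[0.44, 0.05, 0.01, 0, -0.01, 0.09, 1, 0.44, 0.041, 0.001, 0, -0.01, 0.08, 1, 0.5, 0, 0, 0, 0, 0, 1]
3 rows; end [ 0.6222 -0.324   0.01  ]
```

View pics/e1.png

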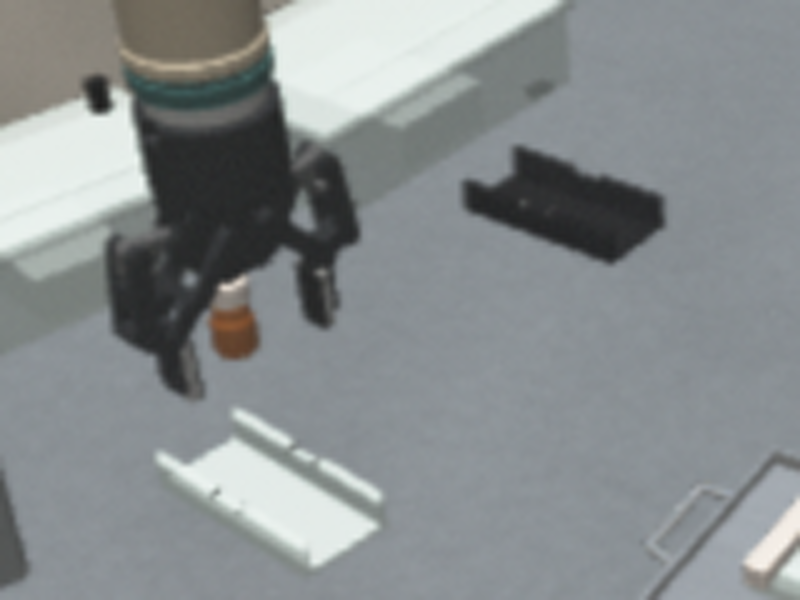

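Predicted corners match the tray to within ~1–2 mm. Descend and grip.

Emit:
carry_out(deltas=[0.44,0.05,0.01,0,-0.01,0.09,1,0.44,0.041,0.001,0,-0.01,0.08,1,0.4,0,0,0,0,0,1,0,0,0,0,0,0,1,0,0,0,0,0,0,1])

```text
clock: 32.35
position: [0.6234, -0.3246, 0.0175]
ee_rot: [0.499, 0.502, 0.497, -0.502]
contact_force: [-0.0, 0.2, 0.2]
width: 0.0855
```

Run:
```python
from h import *
s,M=pos(); print(s["clock"],s["position"],M.round(3)[:,1],s["contact_force"],s["qpos"].round(2))
st=plan([((.6222,-.324,.004),-.5)],1)
```

```text
32.35 [ 0.62340734 -0.32461019  0.01752333] [ 1.    -0.009  0.002] [-0.03828042  0.22731355  0.15274365] [-0.58  0.62  1.48 -0.    1.03 -0.57]
[0.225, -0.021, -0.01, 0, 0.02, -0.03, 1]
1 rows; end [ 0.6222 -0.324   0.004 ]
```

Emit:
carry_out(deltas=[0.21,-0.02,-0.01,0,0,0,1,0,0,0,0,0,0,0.3,0,0,0,0,0,0,0.1,0,0,0,0,0,0,0.1,0,0,0,0,0,0,-0.2,0,0,0,0,0,0,-0.2])

```text
clock: 33.1
position: [0.6217, -0.324, 0.0039]
ee_rot: [0.498, 0.502, 0.497, -0.502]
contact_force: [-0.1, 1.0, 0.7]
width: 0.0616
```

Run:
```python
from h import *
s,M=pos(); print(s["clock"],s["position"],M.round(3)[:,1],s["contact_force"],s["width"])
d=get("scene"); crop(d,130,120,290,240,5,"e3.png"); t=get("top"); items(t)
```

```text
33.1 [ 0.6216944  -0.32396391  0.0038901 ] [ 1.    -0.009  0.001] [-0.06044645  1.01631062  0.67875088] 0.06157498053572661
stick 178.5 c [ 0.3712 -0.2243] yaw 55.9 L [0.0819 0.0351] px [334. 269.]
stick 156.0 c [0.4456 0.0476] yaw 4.3 L [0.1053 0.0261] px [253. 246.]
tray 599.5 c [ 0.4559 -0.0956] yaw 56.7 L [0.1838 0.04  ] px [296. 244.]
stick 158.5 c [ 0.6243 -0.2832] yaw -0.3 L [0.0603 0.038 ] px [351. 194.]
stick 117.5 c [ 0.6649 -0.1543] yaw -8.9 L [0.1062 0.015 ] px [314. 182.]
stick 119.5 c [0.6638 0.1231] yaw -10.6 L [0.1076 0.014 ] px [232. 181.]
stick 158.0 c [ 0.7664 -0.1811] yaw -88.4 L [0.122  0.0206] px [323. 152.]
```

View pics/e3.png

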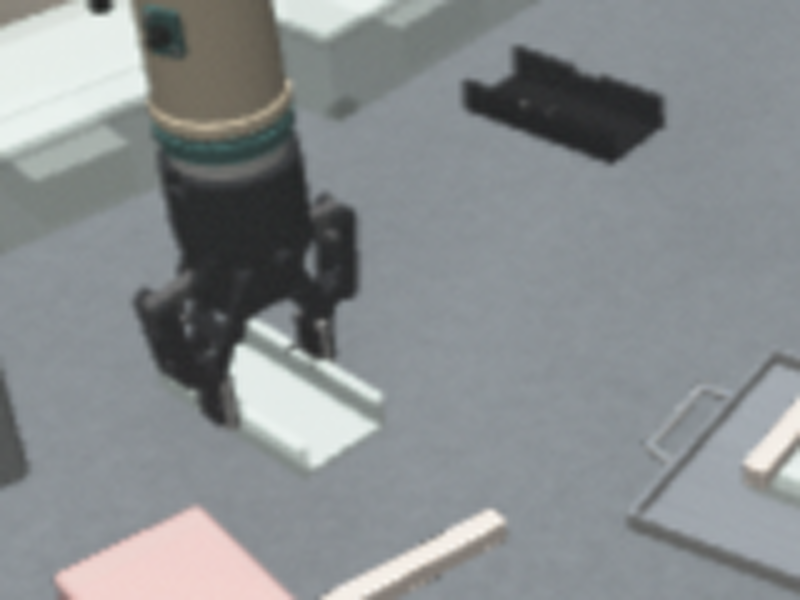

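Grip is good (61.6 mm). Lifting and carrying over the stack.

Emit:
carry_out(deltas=[-0.1,0,0,0,0,0,-0.2,-0.5,0,0,0,0,0,-0.2,-0.8,0,0,0,0,0,-0.2,-0.6,0,0,0,0,0,-0.2,0,0,0,0,0,0,-0.2,0,0,0,0,0,0,-0.2])

```text
clock: 33.95
position: [0.6209, -0.3234, 0.1231]
ee_rot: [-0.498, -0.502, -0.498, 0.502]
contact_force: [0.2, 1.1, -1.5]
width: 0.061
```

Run:
```python
from h import *
s,M=pos(); print(s["clock"],s["position"],M.round(3)[:,1],s["contact_force"],s["width"])
st=plan([((.4541,-.0083,.11),11.6)],-.2,maxs=.75)
```

```text
33.95 [ 0.62085806 -0.32336739  0.12313488] [ 1.    -0.009 -0.   ] [ 0.2088377   1.14618574 -1.49717768] 0.06098358604799002
[0.03, -0.35, -0.65, -0.38, 0, 0, -0.2, 0.03, -0.34, -0.66, -0.38, 0, 0, -0.2, 0.03, -0.32, -0.67, -0.38, 0, 0, -0.2, 0.03, -0.3, -0.68, -0.38, 0, 0, -0.2, 0.02, -0.28, -0.69, -0.38, 0, 0, -0.2, 0.03, -0.26, -0.7, -0.38, 0, 0, -0.2, 0.02, -0.25, -0.7, -0.38, 0, 0, -0.2, 0.03, -0.226, -0.705, -0.37, 0, 0.01, -0.2]
8 rows; end [ 0.4541 -0.0083  0.11  ]
```

Emit:
carry_out(deltas=[0.03,-0.35,-0.65,-0.38,0,0,-0.2,0.03,-0.34,-0.66,-0.38,0,0,-0.2,0.03,-0.32,-0.67,-0.38,0,0,-0.2,0.03,-0.3,-0.68,-0.38,0,0,-0.2,0.02,-0.28,-0.69,-0.38,0,0,-0.2,0.03,-0.26,-0.7,-0.38,0,0,-0.2,0.02,-0.25,-0.7,-0.38,0,0,-0.2,0.03,-0.226,-0.705,-0.37,0,0.01,-0.2,0,0,0,0,0,0,-0.2,0,0,0,0,0,0,-0.2])

```text
clock: 35.2
position: [0.4548, -0.009, 0.1095]
ee_rot: [0.549, 0.447, 0.548, -0.447]
contact_force: [-0.3, 0.9, -0.9]
width: 0.0612
```

Run:
```python
from h import *
s,M=pos(); print(s["clock"],s["position"],M.round(3)[:,1],s["contact_force"],s["width"])
st=plan([((.4541,-.0083,.06),11.6)],-.2,maxs=.75)
d=get("scene"); crop(d,230,130,370,240,5,"e4.png")
p=s["position"]; n=M[:,2]
for zz,c in ((.024-.0039,p),):
  for sx in (-.065,0,.065):
    for sy in (-.031,.031): print(sx,sy,((np.array(proj(d,c+[0,0,zz]+M[:,2]*sx+M[:,1]*sy))-[230,130])*5).round())
```

```text
35.2 [ 0.45475182 -0.00895091  0.1095277 ] [0.979 0.202 0.001] [-0.343129    0.85692913 -0.86342727] 0.06115492905941451
[0.41, 0, -0.01, 0, 0.01, 0, -0.2, 0.415, -0.009, -0.003, 0.01, 0.01, -0.01, -0.2]
2 rows; end [ 0.4541 -0.0083  0.06  ]
-0.065 -0.031 [521. 268.]
-0.065 0.031 [472. 332.]
0 -0.031 [407. 232.]
0 0.031 [355. 293.]
0.065 -0.031 [299. 197.]
0.065 0.031 [243. 256.]
```

View pics/e4.png

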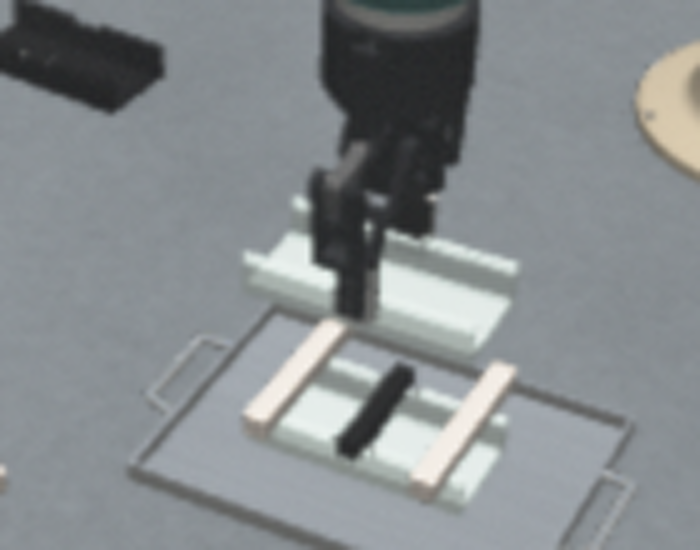

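Held tray corners agree with the prediction within ~4 crop px (~1.5 mm). The stack below is undisturbed. Lowering.

Emit:
carry_out(deltas=[0.41,0,-0.01,0,0.01,0,-0.2,0.415,-0.01,0,0,0.01,0,-0.2,0.15,0,0,0,0,0,-0.2,0,0,0,0,0,0,-0.2,0,0,0,0,0,0,-0.2])

```text
clock: 35.88
position: [0.4551, -0.0087, 0.0523]
ee_rot: [0.549, 0.448, 0.547, -0.446]
contact_force: [-0.3, -0.3, -1.0]
width: 0.061
```

Run:
```python
from h import *
s,M=pos(); print(s["clock"],s["position"],M.round(3),s["contact_force"],s["width"])
st=plan([((.4541,-.0083,.0465),11.6)],-.2,maxs=.75)
```

```text
35.875 [ 0.45510717 -0.00871783  0.05234228] [[ 0.003  0.98   0.201]
 [ 0.     0.201 -0.98 ]
 [-1.     0.003  0.   ]] [-0.29864276 -0.29284459 -1.00183846] 0.06095260417916328
[0.097, -0.015, -0.01, -0.01, 0, -0.04, -0.2]
1 rows; end [ 0.4541 -0.0083  0.0465]
```

Emit:
carry_out(deltas=[0.1,-0.015,-0.01,0,0,0,-0.2,0,0,0,0,0,0,-0.2,0,0,0,0,0,0,-0.2])

```text
clock: 36.25
position: [0.4532, -0.0078, 0.0459]
ee_rot: [0.548, 0.447, 0.548, -0.446]
contact_force: [1.0, -0.5, -1.8]
width: 0.0611
```

Emit:
carry_out(deltas=[0.03,0,0,0,0,0,-0.2,0,0,0,0,0,0,-0.2,0,0,0,0,0,0,-0.2])

```text
clock: 36.62
position: [0.4535, -0.0079, 0.0448]
ee_rot: [0.548, 0.447, 0.548, -0.446]
contact_force: [-1.2, 1.2, 6.4]
width: 0.0613
```

Contact at the expected height (44.8 mm). Release.

Emit:
carry_out(deltas=[0,0,0,0,0,0,0.8,0,0,0,0,0,0,0.8,0,0,0,0,0,0,0.8,-0.3,0,0,0,0,0,0.8,-0.8,0,0,0,0,0,0.8,-0.8,0,0,0,0,0,0.8,-0.5,0,0,0,0,0,-0.3])

```text
clock: 37.5
position: [0.4537, -0.0081, 0.1902]
ee_rot: [0.549, 0.448, 0.547, -0.446]
contact_force: [0.7, -0.1, -0.6]
width: 0.0605
```

Run:
```python
from h import *
s,M=pos(); print(s["clock"],s["position"],M.round(3)[:,1],s["width"])
d=get("scene"); crop(d,240,150,350,240,7,"f1.png"); crop(d,320,240,500,340,4,"f1s.png"); items(get("top"))
c=np.array([.4541,-.0083,.065]); a=np.radians(101.6); n=np.array([np.cos(a),np.sin(a),0]); m=np.array([-n[1],n[0],0])
for sx in (-.065,0,.065):
    for sy in (-.031,.031): print(sx,sy,((np.array(proj(d,c+n*sx+m*sy))-[240,150])*7).round())
st=plan([((.5256,.3235,.175),33.2)],-.3)
```

```text
37.5 [ 0.45371165 -0.00811459  0.19016816] [0.98  0.201 0.004] 0.06049563582428402
stick 182.0 c [0.4246 0.0389] yaw 52.5 L [0.064  0.0535] px [257. 253.]
stick 314.5 c [ 0.5165 -0.0072] yaw 79.9 L [0.1276 0.0312] px [269. 225.]
stick 119.5 c [ 0.6659 -0.1547] yaw -9.2 L [0.1083 0.0153] px [314. 182.]
stick 122.5 c [0.6638 0.123 ] yaw -10.6 L [0.1076 0.0142] px [232. 181.]
stick 161.5 c [ 0.7664 -0.1811] yaw -88.4 L [0.122  0.0206] px [323. 152.]
-0.065 -0.031 [272. 354.]
-0.065 0.031 [347. 270.]
0 -0.031 [422. 407.]
0 0.031 [493. 319.]
0.065 -0.031 [580. 463.]
0.065 0.031 [646. 370.]
[0.04, 0.32, -0.74, -0.77, 0.01, -0.02, -0.3, 0.04, 0.36, -0.72, -0.77, 0.01, -0.02, -0.3, 0.04, 0.4, -0.7, -0.77, 0.01, -0.02, -0.3, 0.04, 0.44, -0.68, -0.77, 0.01, -0.01, -0.3, 0.04, 0.47, -0.66, -0.77, 0.01, -0.02, -0.3, 0.04, 0.51, -0.63, -0.78, 0, -0.01, -0.3, 0.036, 0.543, -0.594, -0.77, 0.01, -0.02, -0.3]
7 rows; end [0.5256 0.3235 0.175 ]
```

View pics/f1.png

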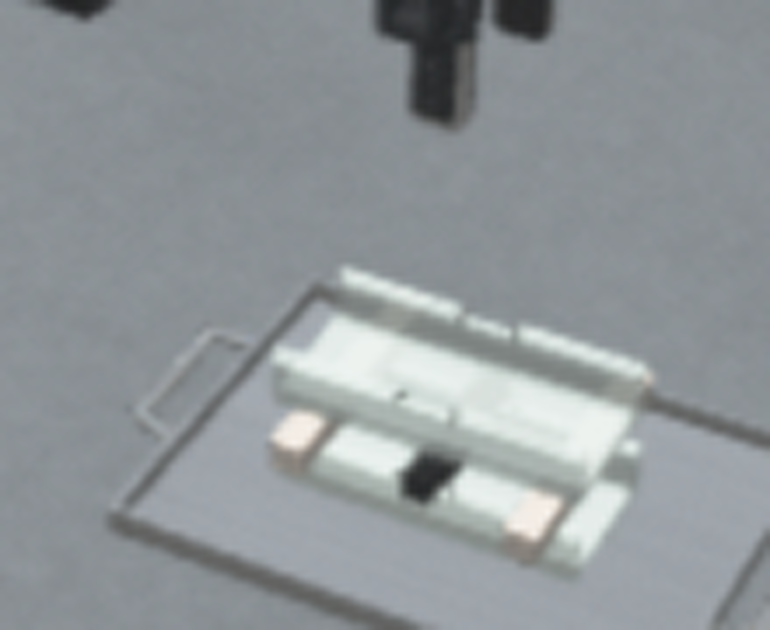

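View pics/f1s.png

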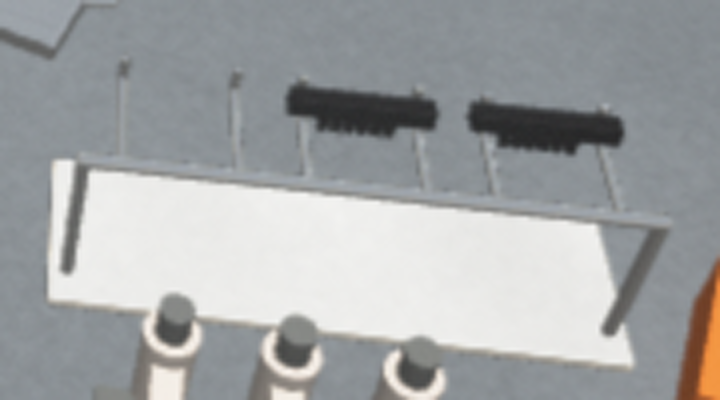

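The upper tray sits level on both sticks, corners within ~1–2 mm of plan. Now the middle comb.

Emit:
carry_out(deltas=[0.04,0.32,-0.74,-0.77,0.01,-0.02,-0.3,0.04,0.36,-0.72,-0.77,0.01,-0.02,-0.3,0.04,0.4,-0.7,-0.77,0.01,-0.02,-0.3,0.04,0.44,-0.68,-0.77,0.01,-0.01,-0.3,0.04,0.47,-0.66,-0.77,0.01,-0.02,-0.3,0.04,0.51,-0.63,-0.78,0,-0.01,-0.3,0.036,0.543,-0.594,-0.77,0.01,-0.02,-0.3,0,0,0,0,0,0,-0.3,0,0,0,0,0,0,-0.3])

```text
clock: 38.72
position: [0.5221, 0.3232, 0.17]
ee_rot: [0.619, 0.334, 0.625, -0.338]
contact_force: [0.5, -0.0, -0.5]
width: 0.03
```

Run:
```python
from h import *
s,M=pos(); print(s["clock"],s["position"],M.round(3)[:,1],s["width"])
st=plan([((.5256,.3235,.138),33.2)],-.3)
```

```text
38.725 [0.52214581 0.32321749 0.17001129] [ 0.837  0.548 -0.009] 0.030020494819325994
[0.533, 0.056, 0.03, 0, -0.08, 0.13, -0.3]
1 rows; end [0.5256 0.3235 0.138 ]
```

Emit:
carry_out(deltas=[0.5,0.056,0.03,0,-0.08,0.13,-0.3,0,0,0,0,0,0,-0.3,0,0,0,0,0,0,-0.3])

```text
clock: 39.1
position: [0.5268, 0.3234, 0.1422]
ee_rot: [0.622, 0.338, 0.621, -0.336]
contact_force: [-0.2, 0.4, 0.2]
width: 0.0297
```

Run:
```python
from h import *
s,M=pos(); print(s["clock"],s["position"],M.round(3)[:,1],s["width"])
st=plan([((.5256,.3235,.1),33.2)],-.3)
d=get("scene"); crop(d,320,170,480,290,5,"g1.png")
```

```text
39.1 [0.52678308 0.32344135 0.14217632] [0.837 0.547 0.003] 0.02971652985715015
[0.703, -0.018, -0.012, -0.02, 0, -0.05, -0.3]
1 rows; end [0.5256 0.3235 0.1   ]
```

View pics/g1.png

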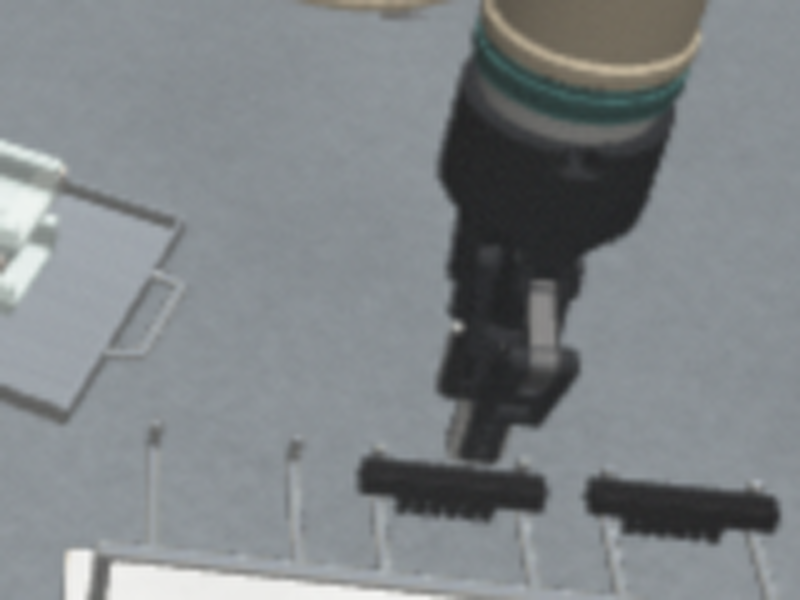

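Emit:
carry_out(deltas=[0.35,-0.02,-0.012,0,0,0,-0.3,0.34,0,0,0,0,0,-0.3,0,0,0,0,0,0,-0.3])

```text
clock: 39.52
position: [0.5247, 0.3237, 0.0998]
ee_rot: [0.622, 0.337, 0.622, -0.336]
contact_force: [0.6, -0.1, 1.2]
width: 0.0299
```

Emit:
carry_out(deltas=[0,0,0,0,0,0,-1,0,0,0,0,0,0,-1,0,0,0,0,0,0,-1,0,0,0,0,0,0,-1])

```text
clock: 40.02
position: [0.5263, 0.3246, 0.1016]
ee_rot: [0.623, 0.338, 0.621, -0.335]
contact_force: [1.0, 0.4, 5.8]
width: 0.0109
```

Emit:
carry_out(deltas=[-0.2,0,0,0,0,0,-1,-0.5,0,0,0,0,0,-1,-0.5,0,0,0,0,0,-1,-0.3,0,0,0,0,0,-1,0,0,0,0,0,0,-1])

```text
clock: 40.65
position: [0.5258, 0.3245, 0.192]
ee_rot: [0.623, 0.338, 0.621, -0.334]
contact_force: [0.8, -0.0, 1.4]
width: 0.0109
```

Run:
```python
from h import *
s,M=pos(); print(s["clock"],s["position"],M.round(3)[:,1],s["width"],s["qpos"].round(2))
d=get("scene"); crop(d,240,140,480,300,3,"g2.png")
st=plan([((.4538,-.0083,.15),101.7)],-1)
```

```text
40.65 [0.52584245 0.32454267 0.19204066] [0.837 0.548 0.007] 0.010869530104299306 [ 0.44  0.36  1.48  0.    1.3  -0.14]
[0.04, -0.22, 0.22, -0.95, 0, 0, -1, 0.04, -0.24, 0.21, -0.95, 0, 0, -1, 0.04, -0.25, 0.19, -0.95, 0, 0, -1, 0.04, -0.26, 0.17, -0.95, 0, 0, -1, 0.04, -0.27, 0.15, -0.95, 0, 0, -1, 0.04, -0.28, 0.14, -0.95, 0, 0, -1, 0.04, -0.29, 0.12, -0.95, 0, 0, -1, 0.03, -0.3, 0.1, -0.95, 0, 0, -1, 0.04, -0.31, 0.08, -0.95, 0, 0, -1, 0.03, -0.31, 0.06, -0.95, 0, 0, -1]
[0.04, -0.31, 0.03, -0.95, 0.01, 0, -1, 0.03, -0.32, 0.01, -0.95, 0.01, 0, -1, 0.04, -0.32, -0.01, -0.95, 0, -0.01, -1, 0.03, -0.31, -0.03, -0.95, 0.01, 0, -1, 0.04, -0.31, -0.05, -0.96, 0, -0.01, -1, 0.03, -0.31, -0.06, -0.95, 0.01, 0, -1, 0.04, -0.3, -0.09, -0.96, 0, -0.01, -1, 0.033, -0.303, -0.104, -0.95, 0.01, 0, -1]
18 rows; end [ 0.4538 -0.0083  0.15  ]
```

View pics/g2.png

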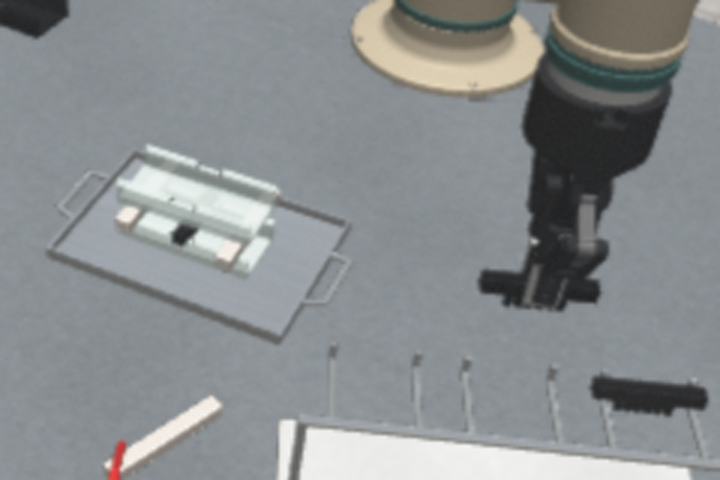

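Emit:
carry_out(deltas=[0.04,-0.22,0.22,-0.95,0,0,-1,0.04,-0.24,0.21,-0.95,0,0,-1,0.04,-0.25,0.19,-0.95,0,0,-1,0.04,-0.26,0.17,-0.95,0,0,-1,0.04,-0.27,0.15,-0.95,0,0,-1,0.04,-0.28,0.14,-0.95,0,0,-1,0.04,-0.29,0.12,-0.95,0,0,-1,0.03,-0.3,0.1,-0.95,0,0,-1,0.04,-0.31,0.08,-0.95,0,0,-1,0.03,-0.31,0.06,-0.95,0,0,-1])

```text
clock: 41.95
position: [0.4852, 0.1389, 0.1655]
ee_rot: [0.698, 0.115, 0.698, -0.114]
contact_force: [-0.4, -0.7, -0.8]
width: 0.0111
```

Emit:
carry_out(deltas=[0.04,-0.31,0.03,-0.95,0.01,0,-1,0.03,-0.32,0.01,-0.95,0.01,0,-1,0.04,-0.32,-0.01,-0.95,0,-0.01,-1,0.03,-0.31,-0.03,-0.95,0.01,0,-1,0.04,-0.31,-0.05,-0.96,0,-0.01,-1,0.03,-0.31,-0.06,-0.95,0.01,0,-1,0.04,-0.3,-0.09,-0.96,0,-0.01,-1,0.033,-0.303,-0.104,-0.95,0.01,0,-1,0,0,0,0,0,0,-1,0,0,0,0,0,0,-1])

```text
clock: 43.2
position: [0.4534, -0.0079, 0.1492]
ee_rot: [0.703, -0.071, 0.704, 0.072]
contact_force: [-0.1, 0.2, -0.2]
width: 0.0109
```

Run:
```python
from h import *
s,M=pos(); print(s["clock"],s["position"],M.round(3)[:,1],s["width"])
d=get("scene"); crop(d,240,120,350,230,7,"g3.png")
for p in ([.4541,-.0083,.065],):
  a=np.radians(101.6); n=np.array([np.cos(a),np.sin(a),0]); m=np.array([-n[1],n[0],0])
  for sx in (-.065,-.011,.011,.065):
    for sy in (-.031,.031): print(sx,sy,((np.array(proj(d,p+n*sx+m*sy))-[240,120])*7).round())
st=plan([((.4538,-.0083,.07),101.6)],-1)
```

```text
43.2 [ 0.4534317  -0.0078787   0.14921198] [-0.201  0.98   0.001] 0.010942669389715706
-0.065 -0.031 [272. 564.]
-0.065 0.031 [347. 480.]
-0.011 -0.031 [397. 608.]
-0.011 0.031 [468. 520.]
0.011 -0.031 [449. 626.]
0.011 0.031 [519. 537.]
0.065 -0.031 [580. 673.]
0.065 0.031 [646. 580.]
[0.66, -0.01, 0, 0.01, -0.01, -0.01, -1, 0.663, 0, 0.002, 0, -0.01, 0, -1]
2 rows; end [ 0.4538 -0.0083  0.07  ]
```

View pics/g3.png

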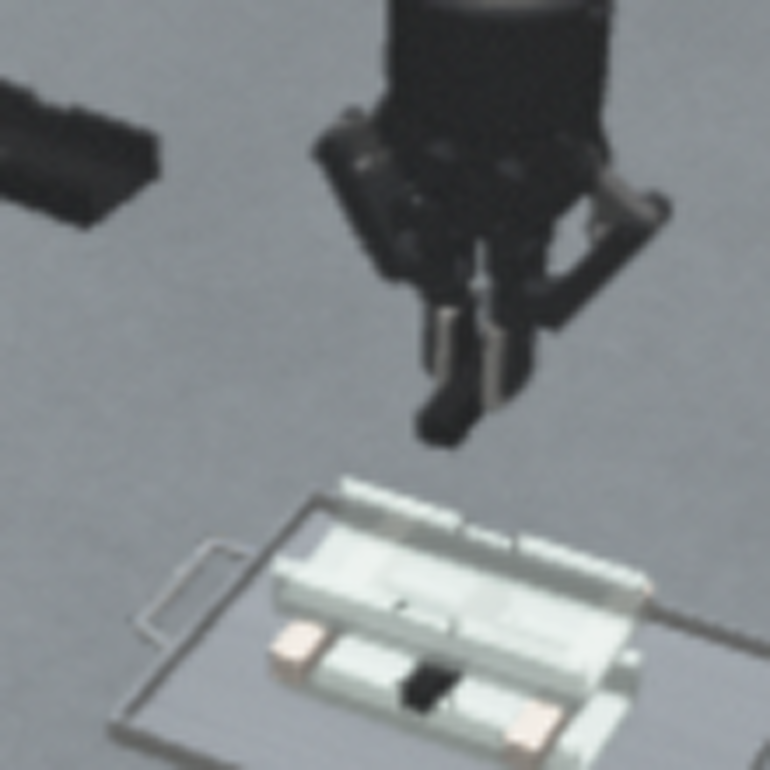

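Notch marks match the prediction within ~1.5 mm. Lowering the comb.

Emit:
carry_out(deltas=[0.5,-0.01,0,0.01,0,0,-1,0.5,0,0,0,0,0,-1,0.33,0,0,0,0,0,-1,0,0,0,0,0,0,-1,0,0,0,0,0,0,-1])

```text
clock: 43.88
position: [0.4546, -0.0087, 0.0706]
ee_rot: [0.704, -0.072, 0.703, 0.072]
contact_force: [0.2, -0.2, 0.5]
width: 0.0112
```

Emit:
carry_out(deltas=[0.09,0,0,0,0,0,-1,0,0,0,0,0,0,-1,0,0,0,0,0,0,-1])

```text
clock: 44.25
position: [0.454, -0.009, 0.0648]
ee_rot: [0.703, -0.072, 0.704, 0.072]
contact_force: [-0.3, -0.6, -0.3]
width: 0.0107
```

Emit:
carry_out(deltas=[0.04,0,0,0,0,0,-1,0,0,0,0,0,0,-1,0,0,0,0,0,0,-1])

```text
clock: 44.62
position: [0.4538, -0.009, 0.0621]
ee_rot: [0.703, -0.072, 0.704, 0.072]
contact_force: [-1.3, 0.6, -0.3]
width: 0.0112
```

Emit:
carry_out(deltas=[0.025,0,0,0,0,0,-1,0,0,0,0,0,0,-1,0,0,0,0,0,0,-1])

```text
clock: 45.0
position: [0.4538, -0.0089, 0.0606]
ee_rot: [0.703, -0.072, 0.704, 0.072]
contact_force: [-0.5, 0.3, 0.0]
width: 0.0106
```

Emit:
carry_out(deltas=[0.015,0,0,0,0,0,-1,0,0,0,0,0,0,-1,0,0,0,0,0,0,-1])

```text
clock: 45.38
position: [0.454, -0.009, 0.0601]
ee_rot: [0.703, -0.072, 0.704, 0.072]
contact_force: [-1.7, 1.4, 5.3]
width: 0.0111
```

Run:
```python
from h import *
s,M=pos(); print(s["clock"],s["position"],M.round(3)[:,1],s["contact_force"])
d=get("scene"); crop(d,260,170,340,240,9,"g4.png")
```

```text
45.375 [ 0.45400463 -0.00898815  0.0601145 ] [-0.202  0.979 -0.   ] [-1.73997255  1.43215744  5.28620501]
```

View pics/g4.png

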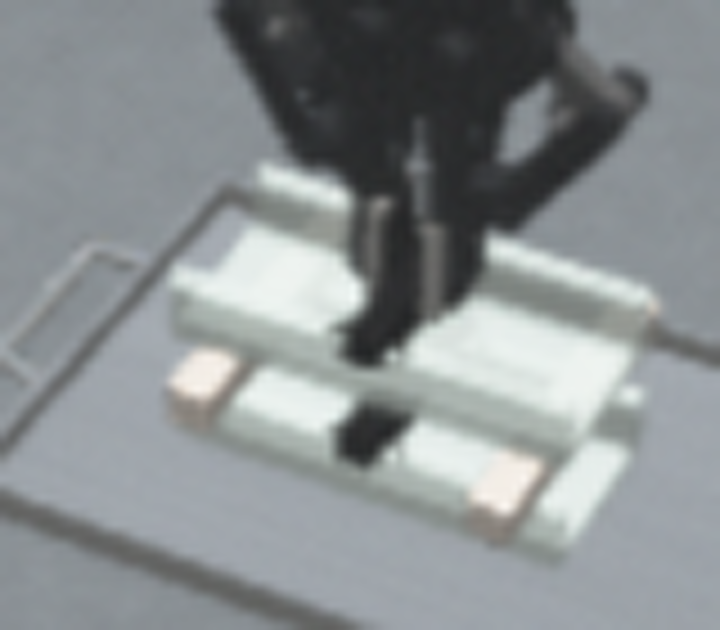

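Contact at the expected seated height (60 mm). Release and back off.

Emit:
carry_out(deltas=[0,0,0,0,0,0,-0.4,0,0,0,0,0,0,-0.4,0,0,0,0,0,0,-0.4,-0.4,0,0,0,0,0,-0.4,-0.9,0,0,0,0,0,-0.4,-0.9,0,0,0,0,0,-0.4,-0.5,-0.8,0,0,0,0,-0.4,0,-0.9,0,0,0,0,-0.4,0,-0.9,0,0,0,0,-0.4,0,-0.9,0,0,0,0,-0.4])

```text
clock: 46.68
position: [0.4965, -0.2162, 0.2217]
ee_rot: [0.703, -0.072, 0.704, 0.072]
contact_force: [0.1, 0.1, -0.6]
width: 0.0254
```

Emit:
carry_out(deltas=[0,-0.9,0,0,0,0,-0.4,0,-0.5,0,0,0,0,-0.4,0,0,0,0,0,0,-0.4])

```text
clock: 47.05
position: [0.5134, -0.299, 0.2208]
ee_rot: [0.703, -0.071, 0.704, 0.071]
contact_force: [0.5, -0.4, -0.4]
width: 0.0257
```

Run:
```python
from h import *
s,M=pos(); print(s["clock"],s["position"],s["contact_force"])
d=get("scene"); crop(d,250,160,350,240,8,"z1.png"); t=get("top"); cv2.imwrite("pics/z2.png",t["color"][:,:,::-1]); cv2.imwrite("pics/z3.png",d["color"][:,:,::-1])
crop(t,215,200,320,285,7,"z4.png")
a=np.radians(101.6); n=np.array([np.cos(a),np.sin(a),0]); m=np.array([-n[1],n[0],0]); c=np.array([.4541,-.0083,.073])
for sx in (-.006,.006):
  for sy in (-.038,.038): print(sx,sy,((np.array(proj(d,c+n*sx+m*sy))-[250,160])*8).round())
items(t)
```

```text
47.05 [ 0.51336846 -0.29903925  0.22075097] [ 0.45495658 -0.42756298 -0.39645631]
-0.006 -0.038 [378. 373.]
-0.006 0.038 [478. 250.]
0.006 -0.038 [411. 384.]
0.006 0.038 [510. 260.]
tray 419.0 c [0.4463 0.027 ] yaw 12.7 L [0.112 0.061] px [257. 245.]
tray 430.0 c [ 0.4609 -0.0467] yaw 11.6 L [0.1125 0.0633] px [282. 242.]
stick 116.5 c [ 0.6648 -0.1546] yaw -8.8 L [0.1062 0.0146] px [314. 182.]
stick 120.5 c [0.6638 0.1231] yaw -10.9 L [0.1076 0.014 ] px [232. 181.]
stick 160.5 c [ 0.7664 -0.1811] yaw -88.4 L [0.122  0.0206] px [323. 152.]
```

View pics/z1.png

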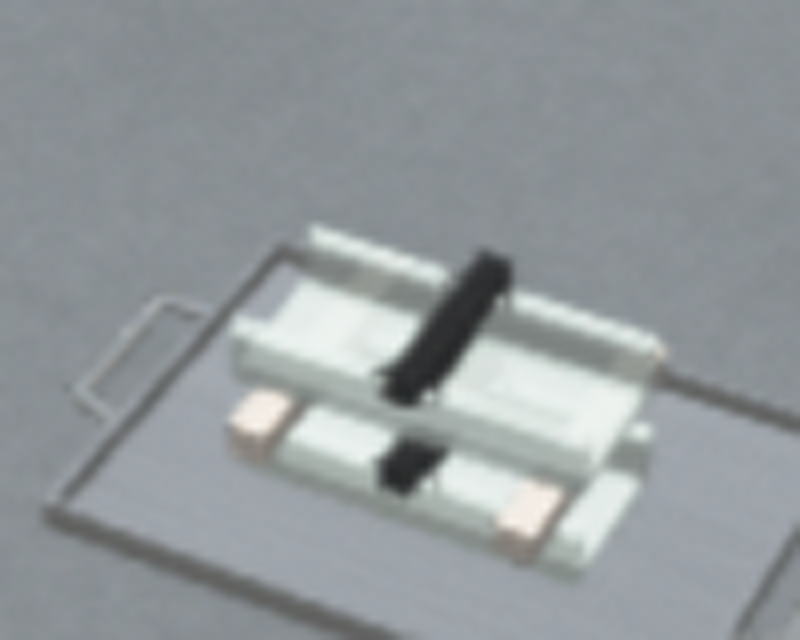

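View pics/z4.png

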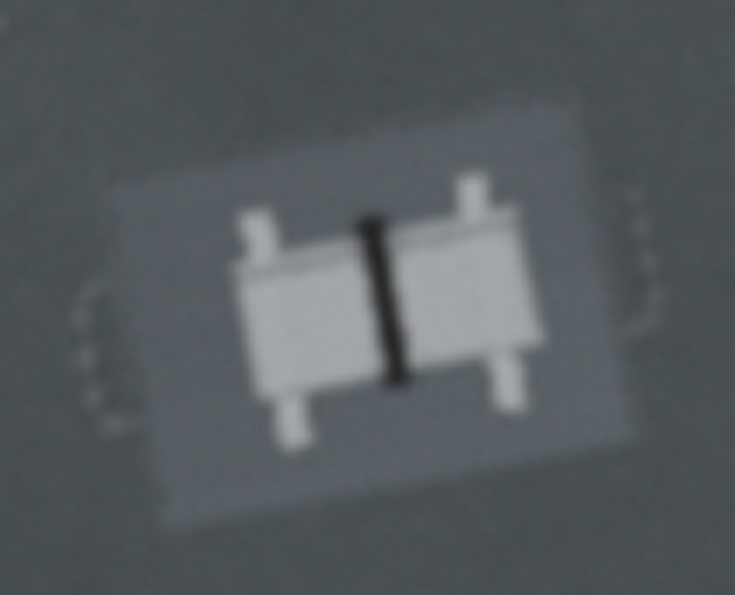

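View pics/z3.png

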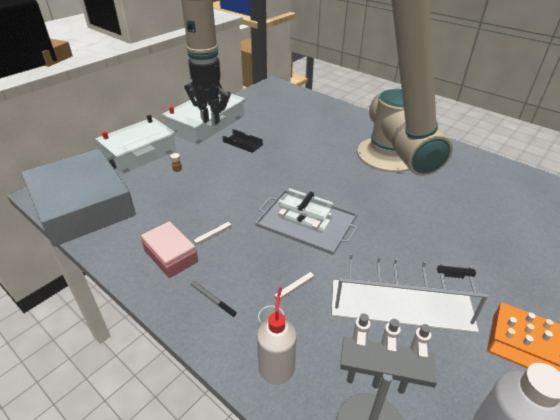

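The final pictures show both trays squarely stacked in the carrier. The sticks are near each end, both combs are in their notches, and the third comb is still on its hooks. Nothing else has moved. Handing in.

Run:
```python
from rig import job
print(job.sign_off())
```

```text
the job is handed in; nothing more can be done
None
```

The tray stack is made up and handed in at about 47 s of the 210 s allowed. Only two clear trays were on the bench, so it is two trays high.

- **Lower tray:** it sits flat inside the carrier, about 4 mm off the carrier's centre. A comb is seated across its notches, and two sticks lie across its walls about 50 mm either side of the middle.
- **Upper tray:** it rests squarely on the two sticks. The first touch came at 44.8 mm, against 44.9 mm expected. Its own comb is seated in the notches.
- **Left alone:** the third comb is still on its hooks. The two spare sticks, the black look-alike tray and the other bench items were not touched.

**Last checks:** both camera views agreed with the planned corner, notch and bar positions to about 1–2 mm, and the gripper was well clear when I handed in. I saw no item knocked aside during the run.

**Contact forces:** the highest I read was 28 N, while seating the first comb. I eased off and then released it, and the picture showed it seated. The last comb settled at 60 mm, as predicted, with about 5 N. No check failed.

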